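Paddle out of the mould and into the spray hood

ROBOT

A 6-joint arm with a two-finger parallel gripper is mounted at the origin on a cart in front of the work surface, level with it; the furniture and walls round the work are solid. World frame = base frame: x ahead of the robot, y to its left, z up, the work surface at z = 0. Lengths are in m, angles in rad, forces in N, time in s.
With the tool pointing down it reaches from about 0.325 to 0.775 m from the base axis. Payload 9.3 kg.
Tool frame: the origin (TCP) lies midway between the tips of the shut fingers; the grasp point (between the pads) lies 19 mm behind it; x points along the fingers, z is the direction in which the jaws open and shut, and the axes are right-handed (so a half turn about x gives the same grasp; the last joint's range is limited). The gripper opens to 85 mm and grips with 20 to 120 N. Pads are 22 mm wide; open, the fingers measure 114 mm over their backs; the gripper's body (76 mm by 85 mm) begins 54 mm behind the grasp point. The pads swing forward as they close: fully open they stand 13 mm farther back than shut.
Start: joints at [1.014, 0.259, 0.021, 1.334, 0, 1.418], TCP at [0.216, 0.506, 0.205] pointing down, gripper open.
Joint ranges: [-3.04, 3.04], [-0.91, 1.82], [-1.04, 1.36], [-1.92, 1.95], [-1.52, 1.45], [-3.14, 3.14]. Speed limits (rad/s): [2.22, 2.22, 2.79, 3.14, 3.14, 3.14].

INTERFACE

Orientations are given as a rotation vector (axis times angle).
In Python, from station import readout, viewer, order gives the robot as it stands.
- The arm moves only by the shell command python3 -m crank 'ROWS'. ROWS is JSON, a list of rows, each an object of numbers: "tx", "ty", "tz": the shift along the world's x, y, z in mm; "spin": the turn about the world's z in rad; "grip": the opening, from 0 (shut) to 1 (fully open). In form: [{"tx": .., "ty": .., "tz": .., "spin": .., "grip": ..}, ...]. A call has 1 to 10 rows; each row shifts and turns the commanded pose from where the row before left it; what a row does not reach is not made up. A row lasts 1/12 s, in which the tool goes at most 41.7 mm and 7.16 degrees, less where a joint would pass 70% of its speed; a pose out of reach is approached as far as the arm can. A call is refused whole if a number of a shift passes 41.7 or a number of a turn 0.125, either way. A call with a gripper value outside its range is refused whole. The fingers move at their own pace and stop on an object; the grip force is fixed at half the most. Time passes only in rows, so rows that do not move let the fingers close. It gives the time, the measured TCP pose, the force and the opening at its end, in the units of the state.
- readout.state(): the state, without advancing time (a new reading comes with each control period).
- viewer.get_image(name): name is "side" or "top" or "wrist"; returns the picture (384x512x3 uint8, red, green, blue); there is no depth.
- viewer.camera_model(name): a dict with "K" (3x3 intrinsics, pixels), "k1" (the pictures are not rectified: a ray, as slopes to the right and down, at radius r is drawn at 1 + k1 r^2 times it, then the intrinsics apply), "origin" and "attitude" of the camera in the world. Camera axes: x right, y down, z forward; pixel columns grow to the right and rows downward; lengths in m; the calibration is good to about 2 mm. A picture is of the moment at which its call begins: read the wrist's pose just before it. camera_model takes no time and is no camera call; for the wrist camera it gives the pose at the moment of the call.
- order.finish_job(): hands the job in, once; it reports no verdict.
The state is a dict: "clock": time; "qpos": joint angles; "dq": joint speeds; "joint_efforts": joint torques, N m; "eef_pos": TCP position; "orientation": TCP orientation; "ft_force": force on the tool from outside, world axes, zero at the start; "moment": the same for the moment, N m; "grip_width": finger opening in m.
Only numpy, scipy, OpenCV 4.12 (cv2) and the standard library are available. Lean on these libraries where they do the work, as an engineer would, in place of code of your own. Each camera call takes 0.05 s, during which the arm holds its last target.

TASK

Lift the pressed clay test paddle straight out of its open plaster mould, lay it flat on the table, let go of it and take it again so that you can slide it blade first through the yellow sprung dust flap of the small grey spray hood, ribs up, until its nose is against the stop inside; only its bare tail then sticks out and props the flap open. The timer standing in front of the flap is in the way: stand it on the table well to one side. Do not knock the timer over and leave the bowl, the roll of tape and the glaze tub where they are.

Things in the scene. Friction and masses are not known exactly. Their poses are not given: they have to be found in the camera images.
- paddle: Pressed clay paddle, 195 x 50 x 26 mm, 0.15-0.3 kg. Origin mid-width on its underside, between the mould's notches at the start; x points to the blade's nose, z up out of the ribbed face. Blade x -35 to +65 mm, 50 wide, square nose at +65; tail x -130 to -35, 28 wide, dark dot near its end. Centre of mass x = -19. At the start its underside is at z = 16 mm, its face flush with the mould.
- mould: White plaster mould, fixed, x -152 to +90, y -56 to +56, 42 mm high. Origin on the table under the middle of the notches; x along the cavity to the nose. Cavity 2 mm wider than the paddle all round, floor at z = 16. Two notches, x -24 to +24 mm, floor at z = 12, run from the blade's long sides out through the mould's sides: only there can the paddle be gripped, across the blade.
- hood: Grey spray hood, clear roof, fixed, no floor (bare table inside), 79 mm high. Origin on the table under the middle of its front face; x points in, square to that face, z up. Body x 0 to 130, y -62 to +62 mm. Opening y -31 to +31, 52 mm high: too narrow for fingers beside the blade. Paddle home: its origin at x = 45, tail 85 mm out. Timer is clear over 70 mm beside the x axis or 250 in front.
- stop (a point): Middle of the face of the black rubber stop inside the hood (x = 110 mm in the hood's frame, 13 mm above the table); the nose comes against it.
- flap (a joint): Yellow dust flap, 57 x 46 mm, hinged along its top edge 50 mm above the table, 4 mm behind the front face, in the hood's opening. 0 = hanging shut; grows to 1.4 rad as it swings up and inwards. A light spring shuts it (under 1 N at its lower edge). Resting on the paddle it reads about 1.0.
- timer: White digital timer standing in front of the flap, 64 mm tall, 64 mm wide (y), 24 mm thick (x), 90 g. Origin at the middle of its underside, z up.
- glazed_bowl: Celadon bowl, 104 mm across, 47 mm high; origin at the middle of its underside. Bystander.
- masking_tape: Roll of masking tape lying flat, 104 mm across, 24 mm high; origin at the middle of its underside. Bystander.
- glaze_tub: Tall glaze tub with a dark lid, 131 mm across, 189 mm high; origin at the middle of its underside. Bystander.
Not all that is in view belongs to the job. Of the things that look like the timer, take the one that is farthest to the robot's left at the start. Of the things shaped like the paddle, the terracotta one is meant.

How it is judged:
By the outcome, as a careful person would: the job done as asked, in the order asked, and still so for the second after the job is handed in, with the robot touching nothing.
It also fails if it takes over 64 s, if anything falls off the work surface, if the arm or the gripper's body presses on something with over 40 N, if the wrist force passes 120 N, or if a joint passes its speed limit or range.

## Working session

There is one attempt and no reset: what is moved stays moved. The work goes in short steps, Python scripts to look and compute and a shell command to move; the robot and the scene stay as the last step left them, time stands still between calls to the robot, and variables do not carry over. Pictures are saved under pics/ and viewed, and the job is handed in when it is done.

```bash
mkdir -p pics; ls
python3 - <<'E'
from station import readout, viewer, order
import cv2
print(readout.state())
for n in ["side","top","wrist"]:
    im=viewer.get_image(n); cv2.imwrite(f"pics/{n}0.png",im[:,:,::-1])
    m=viewer.camera_model(n); print(n,m)
E
```

```text
pics
{'clock': 0.0, 'qpos': array([1.01438696e+00, 2.59179682e-01, 2.07797467e-02, 1.33370630e+00,
       5.77232860e-06, 1.41817682e+00]), 'dq': array([-0.0003972 ,  0.00039485,  0.00131181, -0.00105983, -0.00100974,
       -0.0020371 ]), 'joint_efforts': array([-7.28472105e-05, -5.55639875e+01,  3.44533718e+01,  1.34690915e-02,
       -1.05052402e-04,  7.46972830e-06]), 'eef_pos': array([0.21594542, 0.50549683, 0.20438007]), 'orientation': array([-0.90743135,  1.37481265,  0.90653931]), 'ft_force': array([ 0.8376731 , -0.50754092,  0.45503707]), 'moment': array([0.03163364, 0.06897735, 0.00677705]), 'grip_width': 0.08537763502394578}
side {'K': array([[434.47298064,   0.        , 256.09700973],
       [  0.        , 434.47298064, 190.46998677],
       [  0.        ,   0.        ,   1.        ]]), 'k1': 0.03685454440754345, 'origin': array([1.18850498, 0.90981456, 1.02608739]), 'attitude': array([-0.91499122, -2.47883322,  1.09451602])}
top {'K': array([[401.09217194,   0.        , 259.0747911 ],
       [  0.        , 401.09217194, 192.1954126 ],
       [  0.        ,   0.        ,   1.        ]]), 'k1': 0.04444458522589561, 'origin': array([0.38885538, 0.09996387, 1.29696497]), 'attitude': array([-2.15929981,  2.16425726, -0.10239742])}
wrist {'K': array([[305.82513628,   0.        , 258.47486918],
       [  0.        , 305.82513628, 191.39033523],
       [  0.        ,   0.        ,   1.        ]]), 'k1': -0.07021016771106497, 'origin': array([0.14260383, 0.53640287, 0.37347379]), 'attitude': array([2.39053611, 1.57873748, 0.25207767])}
```

View pics/side0.png

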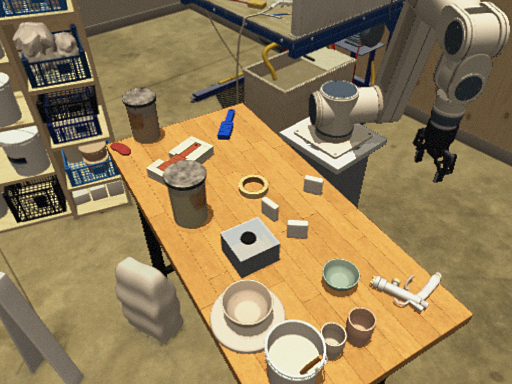

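View pics/top0.png

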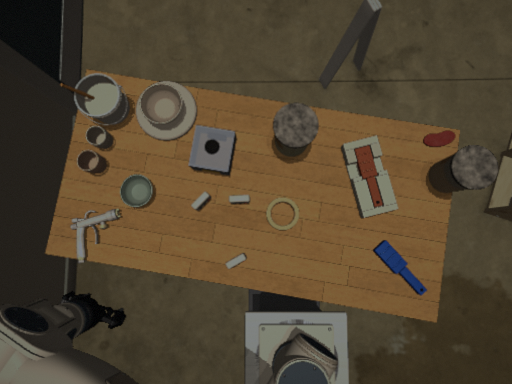

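View pics/wrist0.png

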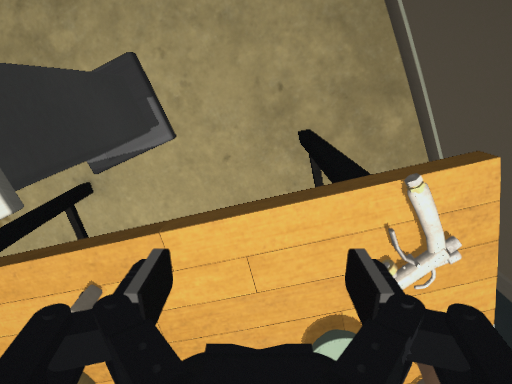

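```bash
cat > h.py <<'E'
from station import readout, viewer, order
import cv2, numpy as np
from scipy.spatial.transform import Rotation as R
def cam(n):
    m=viewer.camera_model(n); return m
def ray(m,uv):
    uv=np.atleast_2d(np.array(uv,float)); K=m['K']
    d=np.stack([(uv[:,0]-K[0,2])/K[0,0],(uv[:,1]-K[1,2])/K[1,1]],1)
    u=d.copy()
    for _ in range(20):
        u=d/(1+m['k1']*(u**2).sum(1,keepdims=True))
    v=np.c_[u,np.ones(len(u))]
    return m['origin'],R.from_rotvec(m['attitude']).apply(v)
def onz(m,uv,z):
    o,d=ray(m,uv); return o+d*((z-o[2])/d[:,2])[:,None]
def proj(m,P):
    P=np.atleast_2d(P); c=R.from_rotvec(m['attitude']).inv().apply(P-m['origin'])
    s=c[:,:2]/c[:,2:]; s=s*(1+m['k1']*(s**2).sum(1,keepdims=True))
    return s*[m['K'][0,0],m['K'][1,1]]+m['K'][:2,2]
def crop(im,x0,y0,x1,y1,s,fn):
    cv2.imwrite(fn,cv2.resize(im[y0:y1,x0:x1,::-1],None,fx=s,fy=s,interpolation=cv2.INTER_CUBIC))
def tri(m1,uv1,m2,uv2):
    o1,d1=ray(m1,uv1);o2,d2=ray(m2,uv2);d1=d1[0]/np.linalg.norm(d1);d2=d2[0]/np.linalg.norm(d2)
    A=np.stack([d1,-d2],1);t=np.linalg.lstsq(A,o2-o1,rcond=None)[0]
    p,q=o1+t[0]*d1,o2+t[1]*d2
    return (p+q)/2,np.linalg.norm(p-q)
E
python3 - <<'E'
from h import *
t=cv2.imread('pics/top0.png')[:,:,::-1]; s=cv2.imread('pics/side0.png')[:,:,::-1]
crop(t,170,110,310,230,5.5,'pics/tA.png')
crop(t,320,120,460,230,5.5,'pics/tB.png')
crop(s,140,130,320,290,4.4,'pics/sA.png')
m=cam('top')
for n,uv in dict(t1=(201,201),t2=(239,199),t3=(236,261),hood=(213,150),bowl=(137,191),tape=(283,214),mould=(370,177),tub=(296,125)).items(): print(n,onz(m,uv,0.05).round(3))
E
```

```text
t1 [[0.494 0.295 0.05 ]]
t2 [[0.5   0.176 0.05 ]]
t3 [[0.309 0.185 0.05 ]]
hood [[0.656 0.259 0.05 ]]
bowl [[0.526 0.495 0.05 ]]
tape [[0.453 0.04  0.05 ]]
mould [[ 0.568 -0.232  0.05 ]]
tub [[ 0.735 -0.004  0.05 ]]
```

View pics/tA.png

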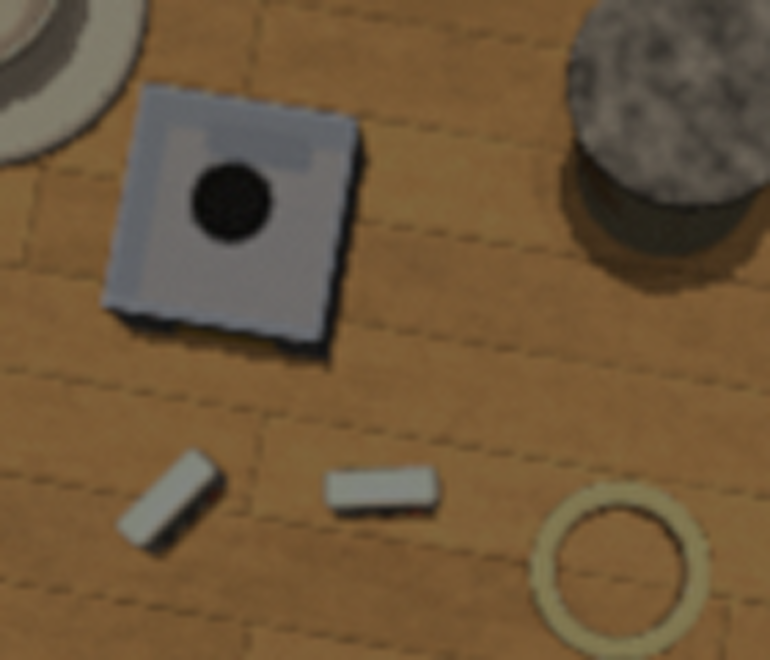

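View pics/tB.png

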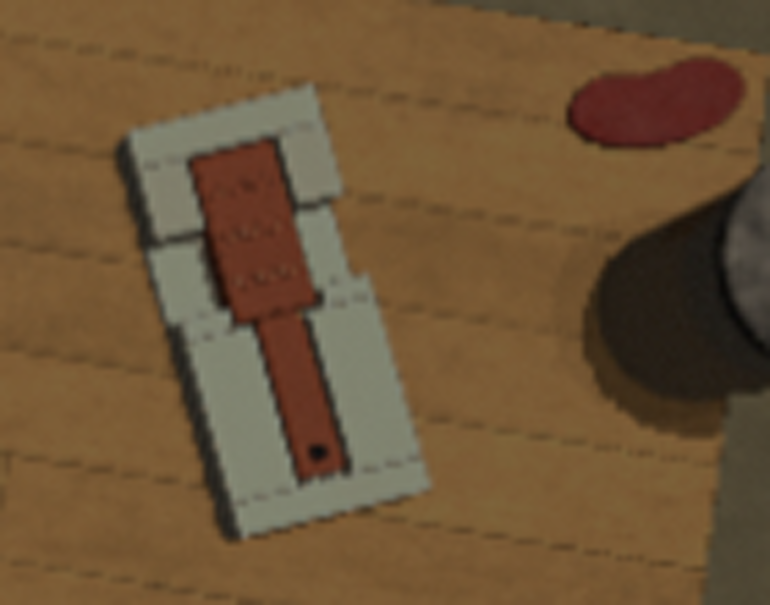

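View pics/sA.png

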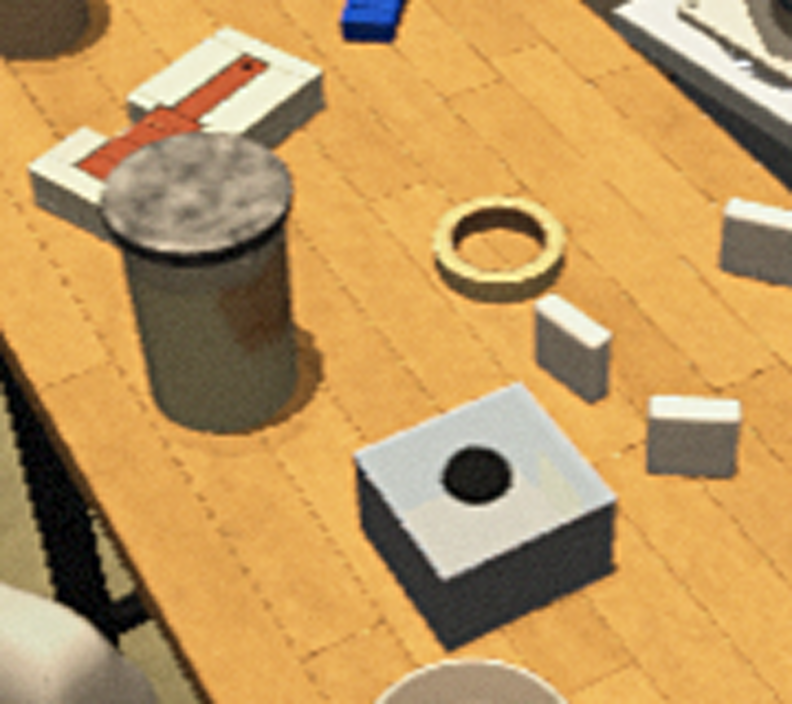

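Run:
```python
from h import *
m=cam('top');s=cam('side')
A=lambda p:(np.array(p)+.5)/5.5-.5+[170,110]
B=lambda p:(np.array(p)+.5)/5.5-.5+[320,120]
S=lambda p:(np.array(p)+.5)/4.4-.5+[140,130]
h=onz(m,A([(148,85),(358,120),(325,342),(103,303)]),.079)
print('hood',h.round(4)[:,:2]); print(np.linalg.norm(h-np.roll(h,-1,0),axis=1))
hs=onz(s,S([(518,384),(615,497),(447,580),(356,456)]),.079); print('hood side',hs.round(4)[:,:2], hs.mean(0), h.mean(0),np.linalg.norm(hs-np.roll(hs,-1,0),axis=1))
mo=onz(m,B([(130,132),(312,88),(430,488),(240,538)]),.042)
print('mould',mo.round(4)[:,:2]); print(np.linalg.norm(mo-np.roll(mo,-1,0),axis=1))
pd=onz(m,B([(190,160),(276,138),(318,305),(236,322),(302,478),(349,468),(318,452)]),.042)
print('paddle',pd.round(4)[:,:2])
t1=onz(m,A([(195,450),(220,470),(148,550),(118,525)]),.064);t2=onz(m,A([(325,474),(435,466),(438,503),(327,511)]),.064)
for t in (t1,t2): print(t.mean(0),t.round(4)[:,:2],np.linalg.norm(t-np.roll(t,-1,0),axis=1))
# hood frame
ex=((h[0]+h[1])-(h[2]+h[3]));ex/=np.linalg.norm(ex);ey=np.array([-ex[1],ex[0],0]);o=(h[2]+h[3])/2
print('hood o',o,'yaw',np.arctan2(ex[1],ex[0]))
for t in(t1,t2):
  d=t.mean(0)-o;print(d@ex,d@ey)
ex=((mo[0]+mo[1])-(mo[2]+mo[3]));ex/=np.linalg.norm(ex);ey=np.array([-ex[1],ex[0],0]);c=mo.mean(0);o=c+.031*ex
print('mould o',o,'yaw',np.arctan2(ex[1],ex[0]))
for p in pd: print((p-o)@ex,(p-o)@ey)
st=readout.state();print(st['clock']);Rm=R.from_rotvec(st['orientation']).as_matrix();print(Rm)
print(onz(m,[(283,214)],.024),onz(m,[(137,189)],.047),onz(m,[(296,125)],.189))
```

```text
hood [[0.7286 0.3075]
 [0.7081 0.1888]
 [0.5816 0.2067]
 [0.604  0.3311]]
[0.12050777 0.12775438 0.12636465 0.12681743]
hood side [[0.5868 0.2132]
 [0.6054 0.3316]
 [0.7311 0.3134]
 [0.7118 0.1938]] [0.65877162 0.26299459 0.079     ] [0.65554614 0.25851871 0.079     ] [0.11986694 0.12706654 0.12112954 0.12652073]
mould [[ 0.6764 -0.1533]
 [ 0.7014 -0.258 ]
 [ 0.4705 -0.3167]
 [ 0.4424 -0.2096]]
[0.10763955 0.23823673 0.11070522 0.24064729]
paddle [[ 0.6598 -0.1873]
 [ 0.6723 -0.2367]
 [ 0.5752 -0.2576]
 [ 0.5656 -0.211 ]
 [ 0.4763 -0.2454]
 [ 0.4819 -0.2719]
 [ 0.491  -0.2549]]
[0.4952852  0.29429163 0.064     ] [[0.5227 0.2808]
 [0.5114 0.2666]
 [0.4665 0.3064]
 [0.4806 0.3234]] [0.01817296 0.05998175 0.02208922 0.05994462]
[0.50068742 0.17590002 0.064     ] [[0.5089 0.2075]
 [0.5133 0.1457]
 [0.4924 0.144 ]
 [0.4881 0.2063]] [0.06197029 0.02093274 0.06241786 0.02089053]
hood o [0.59276885 0.26887734 0.079     ] yaw -0.1635324804929688
-0.10032061928145075 0.009204429703676407
-0.07571578200692698 -0.10672812750844408
mould o [ 0.60278756 -0.22698986  0.042     ] yaw 0.24249907329488712
0.0648356358411423 0.02485402379616501
0.06514352849293675 -0.026100444935329304
-0.03415987044004526 -0.023105297748876694
-0.032276716176571914 0.02446920777225223
-0.12721265732033812 0.012457151826792563
-0.12811333485255305 -0.014618177760749602
-0.11517163408484966 -0.0002588372957365781
0.15
[[-5.29017771e-04 -9.19579082e-01  3.92904608e-01]
 [-8.76790269e-04  3.92904939e-01  9.19578675e-01]
 [-9.99999476e-01  1.41978524e-04 -1.01413169e-03]]
[[0.45430172 0.03830076 0.024     ]] [[0.53277655 0.49646469 0.047     ]] [[0.6968218  0.00772948 0.189     ]]
```

Timer candidates in the top picture are (201,201) at y≈0.295, (239,199) at y≈0.176 and (236,261) at y≈0.185. The leftmost is (201,201), about 100 mm in front of the flap, which the tA crop confirms. Paddle-like candidates are the terracotta piece in the mould at (370,177) and the blue one at (400,267). The terracotta one is meant. The hood is at (213,150), with its front towards the robot.

I'll move the timer first, starting with a hover above it.

```bash
python3 -m crank '[{"tx":28,"ty":-21,"tz":0,"spin":-0.035,"grip":1},{"tx":28,"ty":-21,"tz":0,"spin":-0.035,"grip":1},{"tx":28,"ty":-21,"tz":0,"spin":-0.035,"grip":1},{"tx":28,"ty":-21,"tz":0,"spin":-0.035,"grip":1},{"tx":28,"ty":-21,"tz":0,"spin":-0.035,"grip":1},{"tx":28,"ty":-21,"tz":0,"spin":-0.036,"grip":1},{"tx":28,"ty":-21,"tz":0,"spin":-0.036,"grip":1},{"tx":28,"ty":-21,"tz":0,"spin":-0.036,"grip":1},{"tx":28,"ty":-21,"tz":0,"spin":-0.036,"grip":1},{"tx":27,"ty":-22,"tz":0,"spin":-0.036,"grip":1}]'
python3 - <<'E'
from h import *
st=readout.state();m=cam('wrist')
im=viewer.get_image('wrist');cv2.imwrite('pics/w1.png',im[:,:,::-1])
Rm=R.from_rotvec(st['orientation']).as_matrix();print(st['eef_pos'],Rm[:,2],np.degrees(np.arctan2(Rm[1,2],Rm[0,2])),m)
E
```

```text
clock: 0.98
eef_pos: [0.4963, 0.2935, 0.2048]
orientation: [-0.633, 1.477, 0.633]
ft_force: [0.6, -0.2, 0.4]
grip_width: 0.0854
[0.49631091 0.29346168 0.20476412] [ 6.89404986e-01  7.24376071e-01 -2.70346995e-04] 46.416971193238844 {'K': array([[305.82513628,   0.        , 258.47486918],
       [  0.        , 305.82513628, 191.39033523],
       [  0.        ,   0.        ,   1.        ]]), 'k1': -0.07021016771106497, 'origin': array([0.43851659, 0.34790364, 0.37371645]), 'attitude': array([2.61364001, 1.12090188, 0.18004641])}
```

View pics/w1.png

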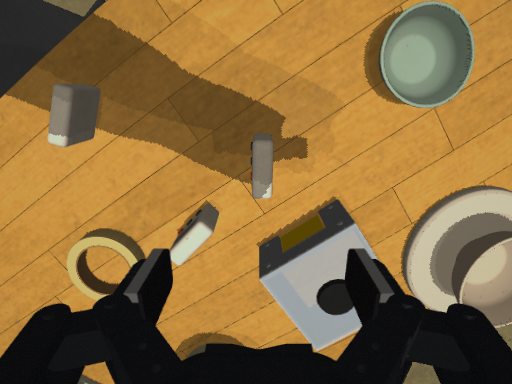

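Run:
```python
from h import *
m=cam('wrist')
im=cv2.imread('pics/w1.png')[:,:,::-1]
crop(im,230,110,370,260,5,'pics/w1c.png')
print(onz(m,[(262,165),(252,136),(272,136),(253,195),(272,196)],.064).round(4))
print(proj(m,[(.495,.294,.064),(.495,.294,0.)]))
h=[(.7286,.3075,.079),(.7081,.1888,.079),(.5816,.2067,.079),(.604,.3311,.079),(.5816,.2067,0),(.604,.3311,0)]
print(proj(m,h).round(0))
```

```text
[[0.4986 0.2966 0.064 ]
 [0.4699 0.3101 0.064 ]
 [0.4839 0.3246 0.064 ]
 [0.5156 0.267  0.064 ]
 [0.5305 0.2809 0.064 ]]
[[257.7972248  164.29862011]
 [257.91115111 152.33992045]]
[[403. 299.]
 [316. 345.]
 [255. 275.]
 [355. 217.]
 [256. 242.]
 [337. 193.]]
```

View pics/w1c.png

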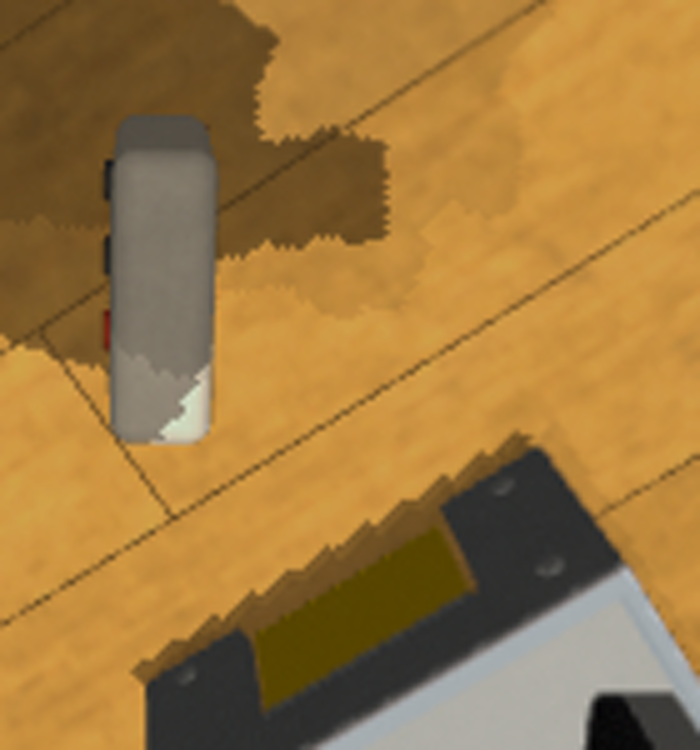

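```bash
python3 -m crank '[{"tx":5,"ty":1,"tz":-20,"spin":0,"grip":1},{"tx":0,"ty":0,"tz":-22,"spin":0,"grip":1},{"tx":0,"ty":0,"tz":-22,"spin":0,"grip":1},{"tx":0,"ty":0,"tz":-22,"spin":0,"grip":1},{"tx":0,"ty":0,"tz":-22,"spin":0,"grip":1},{"tx":0,"ty":0,"tz":-22,"spin":0,"grip":1},{"tx":0,"ty":0,"tz":-20,"spin":0,"grip":1},{"tx":0,"ty":0,"tz":-16,"spin":0,"grip":1},{"tx":0,"ty":0,"tz":-10,"spin":0,"grip":1},{"tx":0,"ty":0,"tz":0,"spin":0,"grip":1}]'
python3 -m crank '[{"grip":0},{"grip":0},{"grip":0},{"grip":0},{"grip":0},{"grip":0},{"grip":0},{"grip":0}]'
```

```text
clock: 1.87
eef_pos: [0.4988, 0.2953, 0.0268]
orientation: [-0.635, 1.48, 0.635]
ft_force: [-1.0, -0.0, 0.2]
grip_width: 0.0856validation failed for argument at $[0]...
```

```bash
python3 -m crank '[{"tx":0,"ty":0,"tz":0,"spin":0,"grip":0},{"tx":0,"ty":0,"tz":0,"spin":0,"grip":0},{"tx":0,"ty":0,"tz":0,"spin":0,"grip":0},{"tx":0,"ty":0,"tz":0,"spin":0,"grip":0},{"tx":0,"ty":0,"tz":0,"spin":0,"grip":0},{"tx":0,"ty":0,"tz":0,"spin":0,"grip":0},{"tx":0,"ty":0,"tz":0,"spin":0,"grip":0},{"tx":0,"ty":0,"tz":0,"spin":0,"grip":0},{"tx":0,"ty":0,"tz":0,"spin":0,"grip":0}]'
```

```text
clock: 2.62
eef_pos: [0.5006, 0.296, 0.0299]
orientation: [-0.634, 1.474, 0.634]
ft_force: [-0.8, -1.3, 6.7]
grip_width: 0.0202
```

```bash
python3 -m crank '[{"tx":0,"ty":0,"tz":5,"spin":0,"grip":0},{"tx":0,"ty":0,"tz":8,"spin":0,"grip":0},{"tx":0,"ty":0,"tz":10,"spin":0,"grip":0},{"tx":0,"ty":0,"tz":12,"spin":0,"grip":0},{"tx":0,"ty":0,"tz":5,"spin":0,"grip":0},{"tx":0,"ty":0,"tz":0,"spin":0,"grip":0}]'
python3 - <<'E'
from h import *
im=viewer.get_image('wrist');cv2.imwrite('pics/w2.png',im[:,:,::-1])
im=viewer.get_image('side');crop(im,190,120,340,260,5,'pics/s2.png')
E
```

```text
clock: 3.12
eef_pos: [0.501, 0.2961, 0.0708]
orientation: [-0.634, 1.473, 0.634]
ft_force: [-0.2, 0.2, -0.8]
grip_width: 0.02
```

View pics/s2.png

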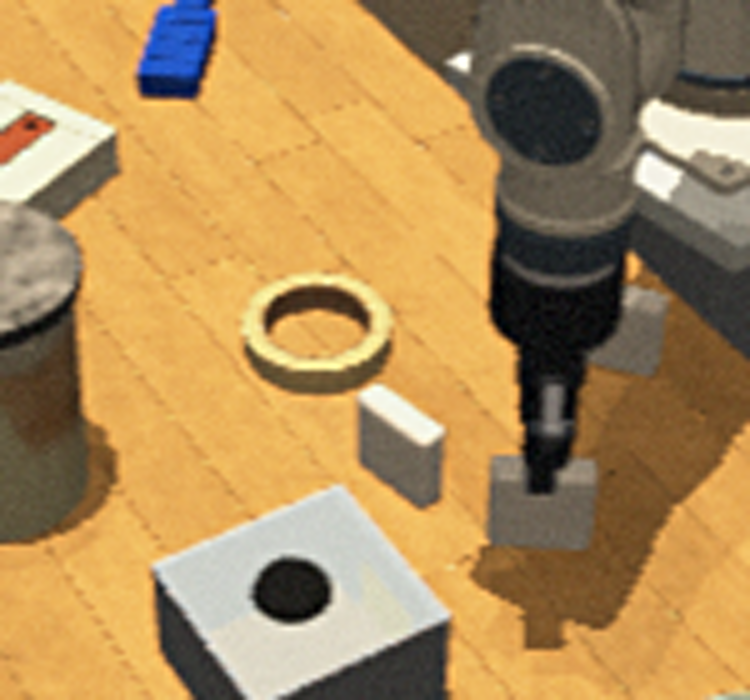

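View pics/w2.png

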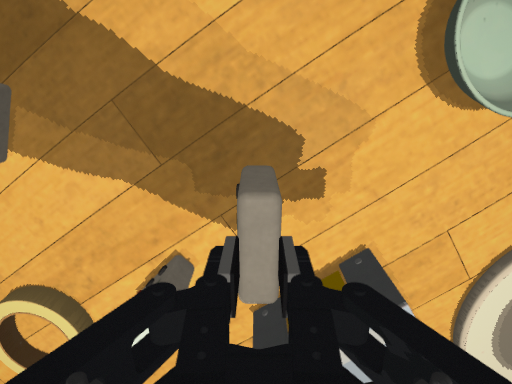

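```bash
python3 -m crank '[{"tx":-6,"ty":9,"tz":0,"spin":0,"grip":0},{"tx":-11,"ty":15,"tz":0,"spin":0,"grip":0},{"tx":-12,"ty":18,"tz":0,"spin":0,"grip":0},{"tx":-14,"ty":20,"tz":0,"spin":0,"grip":0},{"tx":-14,"ty":20,"tz":0,"spin":0,"grip":0},{"tx":-12,"ty":18,"tz":0,"spin":0,"grip":0},{"tx":-11,"ty":15,"tz":0,"spin":0,"grip":0},{"tx":-6,"ty":9,"tz":0,"spin":0,"grip":0},{"tx":0,"ty":0,"tz":-10,"spin":0,"grip":0},{"tx":0,"ty":0,"tz":-10,"spin":0,"grip":0}]'
python3 -m crank '[{"tx":0,"ty":0,"tz":-8,"spin":0,"grip":0},{"tx":0,"ty":0,"tz":-6,"spin":0,"grip":0},{"tx":0,"ty":0,"tz":-3,"spin":0,"grip":0},{"tx":0,"ty":0,"tz":0,"spin":0,"grip":0},{"tx":0,"ty":0,"tz":0,"spin":0,"grip":0}]'
```

```text
clock: 4.05
eef_pos: [0.4138, 0.4202, 0.0483]
orientation: [-0.636, 1.475, 0.635]
ft_force: [-0.3, -0.6, -1.5]
grip_width: 0.02
clock: 4.47
eef_pos: [0.4145, 0.4193, 0.0318]
orientation: [-0.634, 1.477, 0.634]
ft_force: [-0.1, 0.4, -1.1]
grip_width: 0.02
```

```bash
python3 -m crank '[{"tx":0,"ty":0,"tz":-1.5,"spin":0,"grip":0},{"tx":0,"ty":0,"tz":0,"spin":0,"grip":0},{"tx":0,"ty":0,"tz":0,"spin":0,"grip":0}]'
```

```text
clock: 4.72
eef_pos: [0.4143, 0.4198, 0.0307]
orientation: [-0.634, 1.476, 0.634]
ft_force: [-0.1, 0.4, -0.4]
grip_width: 0.02
```

```bash
python3 -m crank '[{"tx":0,"ty":0,"tz":-1.5,"spin":0,"grip":0},{"tx":0,"ty":0,"tz":0,"spin":0,"grip":0},{"tx":0,"ty":0,"tz":0,"spin":0,"grip":0}]'
```

```text
clock: 4.97
eef_pos: [0.4144, 0.42, 0.0299]
orientation: [-0.634, 1.475, 0.635]
ft_force: [-1.5, -1.1, 6.6]
grip_width: 0.0197
```

```bash
python3 -m crank '[{"tx":0,"ty":0,"tz":0,"spin":0,"grip":0.35},{"tx":0,"ty":0,"tz":0,"spin":0,"grip":0.5},{"tx":0,"ty":0,"tz":0,"spin":0,"grip":0.7},{"tx":0,"ty":0,"tz":0,"spin":0,"grip":1},{"tx":0,"ty":0,"tz":0,"spin":0,"grip":1},{"tx":0,"ty":0,"tz":0,"spin":0,"grip":1},{"tx":0,"ty":0,"tz":0,"spin":0,"grip":1},{"tx":0,"ty":0,"tz":10,"spin":0,"grip":1},{"tx":0,"ty":0,"tz":20,"spin":0,"grip":1},{"tx":0,"ty":0,"tz":30,"spin":0,"grip":1}]'
python3 -m crank '[{"tx":0,"ty":0,"tz":35,"spin":0,"grip":1},{"tx":0,"ty":0,"tz":35,"spin":0,"grip":1},{"tx":0,"ty":0,"tz":20,"spin":0,"grip":1}]'
python3 - <<'E'
from h import *
st=readout.state();m=cam('wrist')
im=viewer.get_image('wrist');cv2.imwrite('pics/w3.png',im[:,:,::-1]);np.savez('w3.npz',**m)
Rm=R.from_rotvec(st['orientation']).as_matrix();print(st['eef_pos'],np.arctan2(Rm[1,2],Rm[0,2]))
E
```

```text
clock: 5.8
eef_pos: [0.413, 0.4189, 0.0882]
orientation: [-0.636, 1.48, 0.634]
ft_force: [-0.8, 0.5, 0.6]
grip_width: 0.0859
clock: 6.05
eef_pos: [0.4147, 0.4202, 0.1838]
orientation: [-0.633, 1.471, 0.635]
ft_force: [-0.1, 0.3, 0.1]
grip_width: 0.0855
[0.41469291 0.42024785 0.18384221] 0.8120628351327105
```

View pics/w3.png

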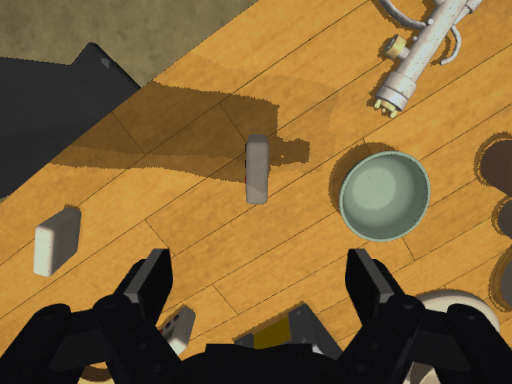

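```bash
python3 -m crank '[{"tx":3,"ty":-30,"tz":5,"spin":0.05,"grip":1},{"tx":3,"ty":-40,"tz":5,"spin":0.05,"grip":1},{"tx":3,"ty":-40,"tz":5,"spin":0.05,"grip":1},{"tx":3,"ty":-40,"tz":0,"spin":0.05,"grip":1},{"tx":3,"ty":-40,"tz":0,"spin":0.05,"grip":1},{"tx":3,"ty":-40,"tz":0,"spin":0.05,"grip":1},{"tx":3,"ty":-40,"tz":0,"spin":0.05,"grip":1},{"tx":3,"ty":-40,"tz":0,"spin":0.05,"grip":1},{"tx":3,"ty":-40,"tz":0,"spin":0.05,"grip":1},{"tx":3,"ty":-40,"tz":0,"spin":0.05,"grip":1}]'
python3 -m crank '[{"tx":12,"ty":-26,"tz":0,"spin":0.05,"grip":1},{"tx":14,"ty":-26,"tz":0,"spin":0.05,"grip":1},{"tx":15,"ty":-26,"tz":0,"spin":0.05,"grip":1},{"tx":16,"ty":-26,"tz":0,"spin":0.05,"grip":1},{"tx":16,"ty":-26,"tz":0,"spin":0.05,"grip":1},{"tx":16,"ty":-26,"tz":0,"spin":0.05,"grip":1},{"tx":16,"ty":-26,"tz":0,"spin":0.05,"grip":1},{"tx":16,"ty":-26,"tz":0,"spin":0.05,"grip":1},{"tx":16,"ty":-20,"tz":0,"spin":0.05,"grip":1},{"tx":16,"ty":-12,"tz":0,"spin":0.05,"grip":1}]'
python3 - <<'E'
from h import *
m=cam('wrist')
im=viewer.get_image('wrist');st=readout.state();cv2.imwrite('pics/w4.png',im[:,:,::-1]);m=cam('wrist');np.savez('w4.npz',**m)
Rm=R.from_rotvec(st['orientation']).as_matrix();print(st['eef_pos'],np.arctan2(Rm[1,2],Rm[0,2]),st['qpos'])
E
```

```text
clock: 6.93
eef_pos: [0.4437, 0.0279, 0.1947]
orientation: [-1.019, 1.319, 1.018]
ft_force: [1.6, -0.3, -0.5]
grip_width: 0.0854
clock: 7.77
eef_pos: [0.5975, -0.2126, 0.1941]
orientation: [-1.385, 1.085, 1.385]
ft_force: [1.5, 0.6, 0.0]
grip_width: 0.0851
[ 0.59970959 -0.21391648  0.19317091] 1.8158727023709196 [-4.74147525e-01  4.12362824e-01  2.20167603e-01  1.37787514e+00
 -3.18341780e-04 -7.19224137e-01]
```

View pics/w4.png

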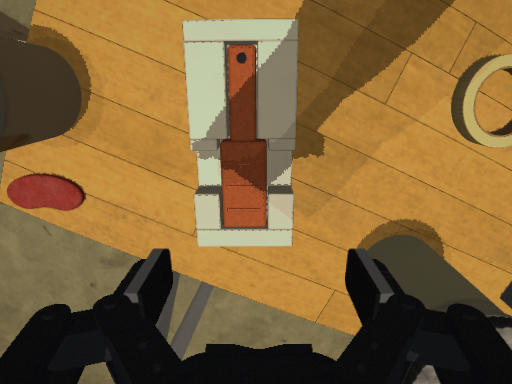

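Run:
```python
from h import *
im=cv2.imread('pics/w4.png')[:,:,::-1]
m=dict(np.load('w4.npz'))
crop(im,170,10,310,260,2.4*1,'pics/w4c.png')
hsv=cv2.cvtColor(np.ascontiguousarray(im),cv2.COLOR_RGB2HSV)
mk=((hsv[...,0]<9)&(hsv[...,1]>140)).astype(np.uint8)
mk[:, :200]=0;mk[:,290:]=0;mk[240:]=0
for v in range(45,232,12):
  x=np.nonzero(mk[v])[0]; 
  if len(x): print(v,x.min(),x.max())
ys=np.nonzero(mk.any(1))[0];print(ys.min(),ys.max())
cs=[(222,228),(267.5,228),(221,141),(267,141),(229,44),(256,44),(241,58)]
P=onz(m,cs,.042);print(P.round(4))
st=readout.state();z=R.from_rotvec(st['orientation']).as_matrix()[:,2];T=st['eef_pos']
xa=np.array([z[1],-z[0],0])
for p in P: print(((p-T)@xa).round(4),((p-T)@z).round(4))
```

```text
57 236 236
81 248 248
105 247 255
141 239 262
153 228 228
165 243 243
177 263 263
189 264 264
52 226
[[ 0.6778 -0.2388  0.042 ]
 [ 0.665  -0.188   0.042 ]
 [ 0.5802 -0.2605  0.042 ]
 [ 0.5685 -0.2137  0.042 ]
 [ 0.4861 -0.2728  0.042 ]
 [ 0.4799 -0.2475  0.042 ]
 [ 0.4958 -0.2586  0.042 ]]
0.0697 -0.0429
0.0696 0.0094
-0.0303 -0.0403
-0.0302 0.0079
-0.1245 -0.0295
-0.1244 -0.0034
-0.1117 -0.0181
```

View pics/w4c.png

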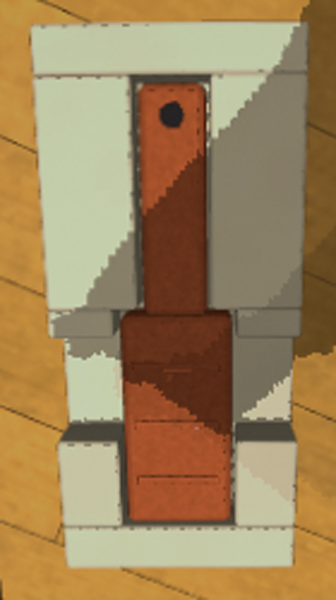

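```bash
python3 -m crank '[{"tx":4,"ty":-7,"tz":-10,"spin":0,"grip":1},{"tx":5,"ty":-8,"tz":-20,"spin":0,"grip":1},{"tx":0,"ty":0,"tz":-25,"spin":0,"grip":1},{"tx":0,"ty":0,"tz":-25,"spin":0,"grip":1},{"tx":0,"ty":0,"tz":-25,"spin":0,"grip":1},{"tx":0,"ty":0,"tz":-10,"spin":0,"grip":1},{"tx":0,"ty":0,"tz":0,"spin":0,"grip":1}]'
python3 - <<'E'
from h import *
st=readout.state();m=cam('wrist')
im=viewer.get_image('wrist');cv2.imwrite('pics/w5.png',im[:,:,::-1]);np.savez('w5.npz',**m)
Rm=R.from_rotvec(st['orientation']).as_matrix();print(st['eef_pos'],np.arctan2(Rm[1,2],Rm[0,2]))
E
```

```text
clock: 8.4
eef_pos: [0.6044, -0.2242, 0.0765]
orientation: [-1.381, 1.086, 1.389]
ft_force: [0.6, 0.5, 0.6]
grip_width: 0.0852
[ 0.60438061 -0.2241507   0.07647276] 1.8116388228940978
```

View pics/w5.png

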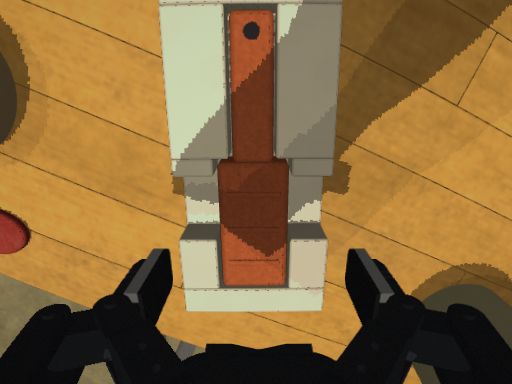

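Run:
```python
from h import *
m=dict(np.load('w5.npz'))
cs=[(221.5,286.5),(287,286.5),(218.5,161),(289,161),(231,11),(273.5,11),(251,30)]
P=onz(m,cs,.042)
st=readout.state();z=R.from_rotvec(st['orientation']).as_matrix()[:,2];T=st['eef_pos']
xa=np.array([z[1],-z[0],0]);print(xa,z)
for p in P: print(p.round(4),((p-T)@xa).round(4),((p-T)@z).round(4))
```

```text
[0.97111082 0.23862555 0.        ] [-0.23862555  0.97111082  0.00126928]
[ 0.675  -0.2375  0.042 ] 0.0645 -0.0291
[ 0.6627 -0.1875  0.042 ] 0.0645 0.0224
[ 0.5771 -0.2596  0.042 ] -0.0358 -0.0272
[ 0.5657 -0.2131  0.042 ] -0.0358 0.0207
[ 0.485  -0.2713  0.042 ] -0.1281 -0.0166
[ 0.4789 -0.2465  0.042 ] -0.128 0.009
[ 0.4925 -0.2571  0.042 ] -0.1173 -0.0046
```

```bash
python3 -m crank '[{"tx":1,"ty":-3,"tz":0,"spin":0,"grip":1},{"tx":0,"ty":0,"tz":-16,"spin":0,"grip":1},{"tx":0,"ty":0,"tz":-16,"spin":0,"grip":1},{"tx":0,"ty":0,"tz":-14,"spin":0,"grip":1},{"tx":0,"ty":0,"tz":-10,"spin":0,"grip":1},{"tx":0,"ty":0,"tz":-4,"spin":0,"grip":1},{"tx":0,"ty":0,"tz":0,"spin":0,"grip":1}]'
```

```text
clock: 9.03
eef_pos: [0.6072, -0.2284, 0.0191]
orientation: [-1.385, 1.085, 1.385]
ft_force: [0.0, -0.6, -0.0]
grip_width: 0.0855
```

```bash
python3 -m crank '[{"tx":0,"ty":0,"tz":-5,"spin":0,"grip":1},{"tx":0,"ty":0,"tz":0,"spin":0,"grip":0.5},{"tx":0,"ty":0,"tz":0,"spin":0,"grip":0.3},{"tx":0,"ty":0,"tz":0,"spin":0,"grip":0},{"tx":0,"ty":0,"tz":0,"spin":0,"grip":0},{"tx":0,"ty":0,"tz":0,"spin":0,"grip":0},{"tx":0,"ty":0,"tz":0,"spin":0,"grip":0}]'
```

```text
clock: 9.62
eef_pos: [0.6082, -0.2283, 0.016]
orientation: [-1.387, 1.084, 1.382]
ft_force: [-0.2, 2.5, 11.2]
grip_width: 0.0123
```

Run:
```python
from h import *
print(readout.state()['grip_width'],readout.state()['ft_force'])
im=viewer.get_image('wrist');cv2.imwrite('pics/w6.png',im[:,:,::-1])
im=viewer.get_image('side');crop(im,130,90,280,230,5,'pics/s6.png')
```

```text
0.012324309444618512 [-0.16895802  2.465042   11.19498033]
```

View pics/w6.png

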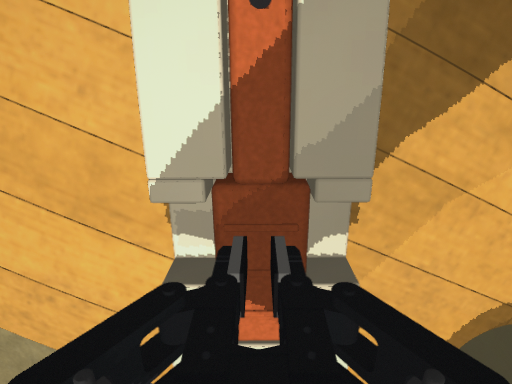

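View pics/s6.png

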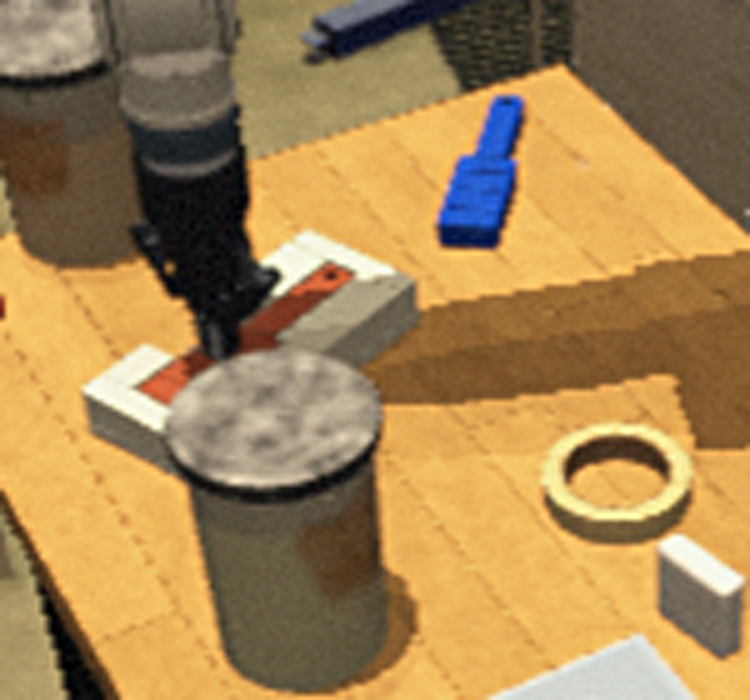

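Run:
```python
from h import *
st=readout.state();m=cam('wrist');T=st['eef_pos'];z=R.from_rotvec(st['orientation']).as_matrix()[:,2]
xa=R.from_rotvec(st['orientation']).as_matrix()[:,0];print(xa,T)
for b in (-.04,-.019,0,.013,.02): print(b,proj(m,[T-xa*-b+z*.006,T-xa*-b-z*.006]).round(1).tolist())
im=cv2.imread('pics/w6.png')[:,:,::-1]
crop(im,180,200,340,360,5,'pics/w6c.png')
```

```text
[ 2.93538128e-03 -9.14912529e-04 -9.99995273e-01] [ 0.60815783 -0.22835163  0.01581666]
-0.04 [[272.6, 265.2], [247.8, 265.2]]
-0.019 [[271.0, 244.6], [249.1, 244.6]]
0 [[269.8, 229.7], [250.0, 229.7]]
0.013 [[269.1, 221.0], [250.6, 221.0]]
0.02 [[268.8, 216.8], [250.8, 216.8]]
```

View pics/w6c.png

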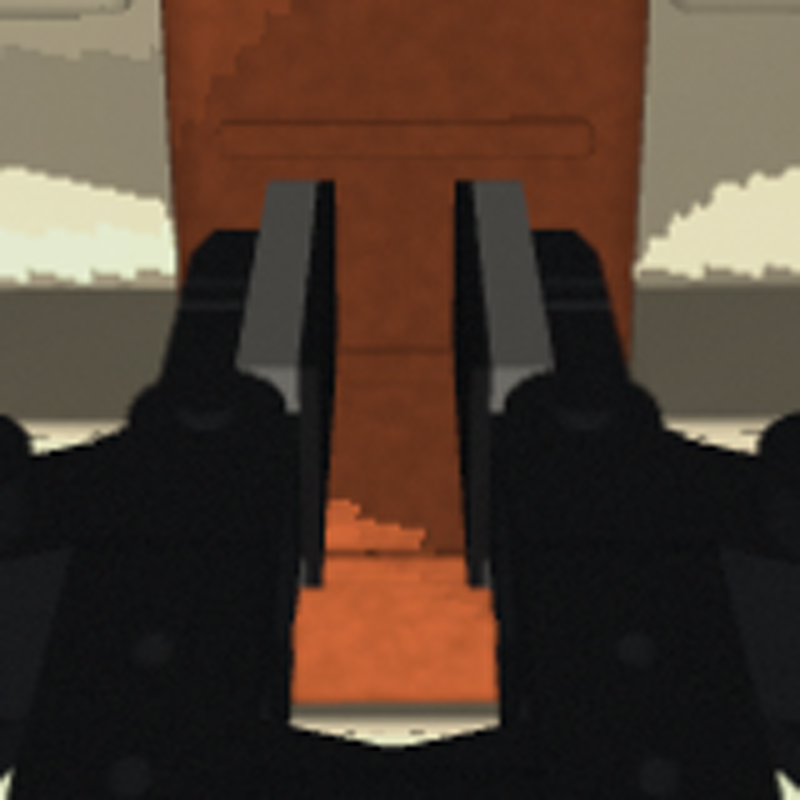

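Run:
```python
from h import *
st=readout.state();m=cam('wrist');T=st['eef_pos'];M=R.from_rotvec(st['orientation']).as_matrix()
def loc(uv,half):
    o,d=ray(m,uv);d=d[0]
    t=(half-(o-T)@M[:,2])/(d@M[:,2]); p=o+t*d; return (M.T@(p-T)).round(4)
print('cam in tool',M.T@(m['origin']-T))
im=cv2.imread('pics/w5.png')[:,:,::-1]
crop(im,100,230,420,384,2.5,'pics/w5c.png')
# open: inner pad edges
for uv,hf in (((169,250),-.0425),((348,250),.0425)): print('open',loc(uv,hf),loc(uv,-hf))
for uv,hf in (((247,236),-.0062),((271,236),.0062)): print('shut',loc(uv,hf),loc(uv,-hf))
```

```text
cam in tool [-0.16895036  0.08009785 -0.00075632]
open [-0.0435  0.01   -0.0425] [-0.299   0.1527  0.0425]
open [-0.0384  0.0072  0.0425] [-0.295   0.1504 -0.0425]
shut [-0.0402  0.0158 -0.0062] [-0.3335  0.1623  0.0062]
shut [-0.0132  0.0023  0.0062] [-0.2909  0.141  -0.0062]
```

View pics/w5c.png

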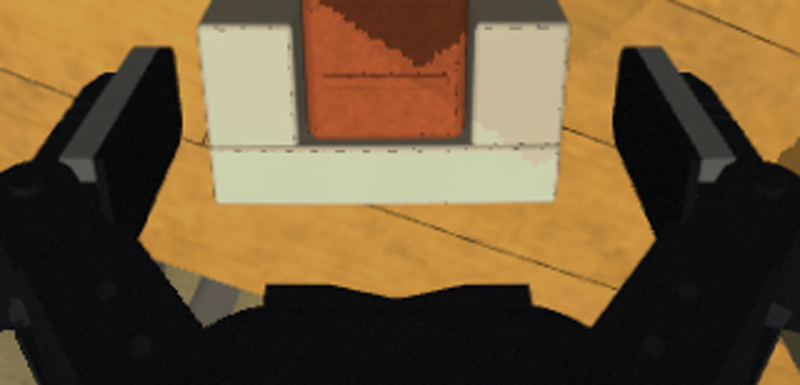

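The jaws closed on top of the blade, not around it. The picture and the contact both put the real fingertips about 26 mm behind the reported TCP when nearly shut, and about 40 mm when open. I'll lift, reopen and go deeper.

```bash
python3 -m crank '[{"tx":0,"ty":0,"tz":20,"spin":0,"grip":0},{"tx":0,"ty":0,"tz":20,"spin":0,"grip":1},{"tx":0,"ty":0,"tz":0,"spin":0,"grip":1},{"tx":0,"ty":0,"tz":0,"spin":0,"grip":1},{"tx":0,"ty":0,"tz":0,"spin":0,"grip":1},{"tx":0,"ty":0,"tz":0,"spin":0,"grip":1},{"tx":0,"ty":0,"tz":0,"spin":0,"grip":1}]'
python3 - <<'E'
from h import *
st=readout.state();m=cam('wrist')
im=viewer.get_image('wrist');cv2.imwrite('pics/w7.png',im[:,:,::-1]);np.savez('w7.npz',**m)
Rm=R.from_rotvec(st['orientation']).as_matrix();print(st['eef_pos'],np.arctan2(Rm[1,2],Rm[0,2]))
E
```

```text
clock: 10.3
eef_pos: [0.6067, -0.228, 0.0531]
orientation: [-1.383, 1.086, 1.386]
ft_force: [-0.1, -0.0, 0.7]
grip_width: 0.0725
[ 0.60666407 -0.22801387  0.05310411] 1.8120005162587138
```

View pics/w7.png

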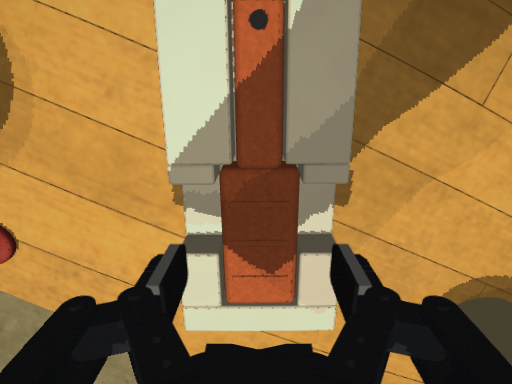

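```bash
python3 -m crank '[{"tx":0,"ty":0,"tz":-12,"spin":0,"grip":1},{"tx":0,"ty":0,"tz":-12,"spin":0,"grip":1},{"tx":0,"ty":0,"tz":-12,"spin":0,"grip":1},{"tx":0,"ty":0,"tz":-8,"spin":0,"grip":1},{"tx":0,"ty":0,"tz":-6,"spin":0,"grip":1},{"tx":0,"ty":0,"tz":-3,"spin":0,"grip":1},{"tx":0,"ty":0,"tz":0,"spin":0,"grip":1}]'
python3 - <<'E'
from h import *
st=readout.state()
im=viewer.get_image('wrist');cv2.imwrite('pics/w8.png',im[:,:,::-1])
E
```

```text
clock: 10.93
eef_pos: [0.6068, -0.2281, 0.0003]
orientation: [-1.384, 1.086, 1.386]
ft_force: [0.4, 0.5, -0.1]
grip_width: 0.0853
```

View pics/w8.png

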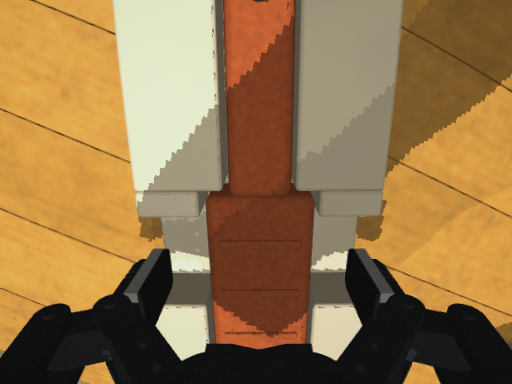

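```bash
python3 -m crank '[{"tx":0,"ty":0,"tz":-5,"spin":0,"grip":1},{"tx":0,"ty":0,"tz":-4,"spin":0,"grip":1},{"tx":0,"ty":0,"tz":-3,"spin":0,"grip":1},{"tx":0,"ty":0,"tz":0,"spin":0,"grip":1}]'
python3 - <<'E'
from h import *
st=readout.state()
im=viewer.get_image('wrist');cv2.imwrite('pics/w9.png',im[:,:,::-1])
E
```

```text
clock: 11.32
eef_pos: [0.6068, -0.2281, -0.0117]
orientation: [-1.384, 1.086, 1.385]
ft_force: [0.4, 0.4, -0.3]
grip_width: 0.0858
```

View pics/w9.png

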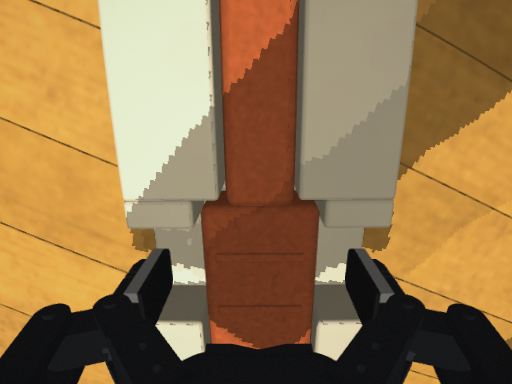

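```bash
python3 -m crank '[{"tx":0,"ty":0,"tz":0,"spin":0,"grip":0.4},{"tx":0,"ty":0,"tz":0,"spin":0,"grip":0.4},{"tx":0,"ty":0,"tz":0,"spin":0,"grip":0.4},{"tx":0,"ty":0,"tz":0,"spin":0,"grip":0.4},{"tx":0,"ty":0,"tz":0,"spin":0,"grip":0.4}]'
python3 - <<'E'
from h import *
st=readout.state()
im=viewer.get_image('wrist');cv2.imwrite('pics/w10.png',im[:,:,::-1])
E
```

```text
clock: 11.78
eef_pos: [0.6074, -0.2284, -0.0105]
orientation: [-1.385, 1.085, 1.384]
ft_force: [-0.4, -0.6, 3.4]
grip_width: 0.0487
```

View pics/w10.png

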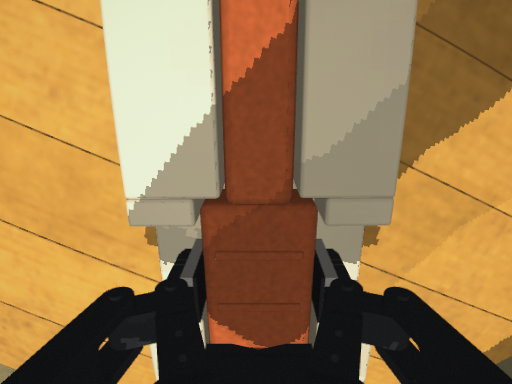

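```bash
python3 -m crank '[{"tx":0,"ty":0,"tz":0,"spin":0,"grip":0},{"tx":0,"ty":0,"tz":0,"spin":0,"grip":0},{"tx":0,"ty":0,"tz":3,"spin":0,"grip":0},{"tx":0,"ty":0,"tz":4,"spin":0,"grip":0},{"tx":0,"ty":0,"tz":6,"spin":0,"grip":0},{"tx":0,"ty":0,"tz":8,"spin":0,"grip":0},{"tx":0,"ty":0,"tz":8,"spin":0,"grip":0}]'
python3 -m crank '[{"tx":0,"ty":0,"tz":10,"spin":0,"grip":0},{"tx":0,"ty":0,"tz":14,"spin":0,"grip":0},{"tx":0,"ty":0,"tz":18,"spin":0,"grip":0},{"tx":0,"ty":0,"tz":20,"spin":0,"grip":0},{"tx":0,"ty":0,"tz":15,"spin":0,"grip":0},{"tx":0,"ty":0,"tz":5,"spin":0,"grip":0},{"tx":0,"ty":0,"tz":0,"spin":0,"grip":0}]'
python3 - <<'E'
from h import *
st=readout.state()
im=viewer.get_image('wrist');cv2.imwrite('pics/w11.png',im[:,:,::-1])
im=viewer.get_image('side');crop(im,130,80,280,220,5,'pics/s11.png')
E
```

```text
clock: 12.42
eef_pos: [0.607, -0.2282, 0.0186]
orientation: [-1.384, 1.085, 1.385]
ft_force: [-0.7, 0.1, -3.0]
grip_width: 0.049
clock: 13.0
eef_pos: [0.6079, -0.2286, 0.102]
orientation: [-1.387, 1.085, 1.382]
ft_force: [-0.1, -0.6, -2.0]
grip_width: 0.0489
```

View pics/w11.png

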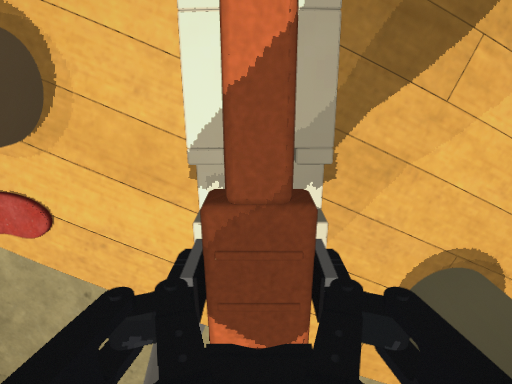

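View pics/s11.png

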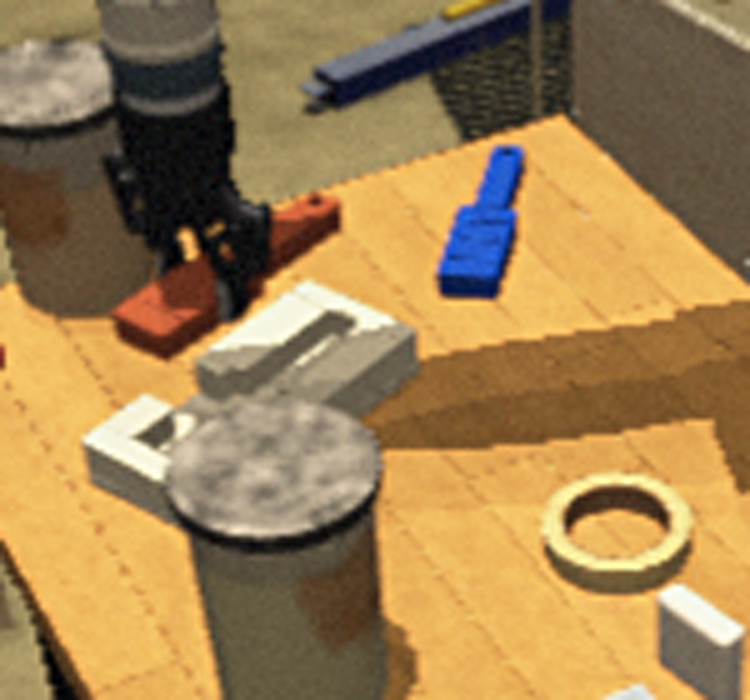

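Run:
```python
from h import *
m=cam('wrist');m=dict(K=m['K'],k1=m['k1'],origin=np.array([0.43851659,0.34790364,0.37371645]),attitude=np.array([2.61364001,1.12090188,0.18004641]))
C=lambda p:(np.array(p)+.5)/5-.5+[230,110]
P=onz(m,C([(147,683),(540,450),(245,632),(440,515)]),0);print(P.round(4))
Q=onz(m,C([(622,568)]),.079);print(Q.round(4))
print('front width',np.linalg.norm(P[0]-P[1]),'opening',np.linalg.norm(P[2]-P[3]))
d=P[1]-P[0];print('yaw',np.arctan2(d[1],d[0])-np.pi/2,'mid',(P[0]+P[1])/2,(P[2]+P[3])/2)
```

```text
[[0.5855 0.2092 0.    ]
 [0.607  0.3301 0.    ]
 [0.5926 0.2391 0.    ]
 [0.6029 0.2994 0.    ]]
[[0.6043 0.3299 0.079 ]]
front width 0.12288695133249043 opening 0.06121169894936467
yaw -0.17602862146593923 mid [0.59626516 0.2696544  0.        ] [0.59773657 0.26922449 0.        ]
```

```bash
python3 -m crank '[{"tx":-8,"ty":8,"tz":0,"spin":-0.01,"grip":0},{"tx":-14,"ty":14,"tz":0,"spin":-0.02,"grip":0},{"tx":-18,"ty":18,"tz":0,"spin":-0.02,"grip":0},{"tx":-18,"ty":20,"tz":0,"spin":-0.02,"grip":0},{"tx":-18,"ty":20,"tz":0,"spin":-0.02,"grip":0},{"tx":-18,"ty":20,"tz":0,"spin":-0.02,"grip":0},{"tx":-18,"ty":20,"tz":0,"spin":-0.02,"grip":0},{"tx":-16,"ty":20,"tz":0,"spin":-0.02,"grip":0},{"tx":-12,"ty":22,"tz":0,"spin":-0.02,"grip":0},{"tx":-8,"ty":25,"tz":0,"spin":-0.02,"grip":0}]'
python3 -m crank '[{"tx":0,"ty":28,"tz":0,"spin":-0.02,"grip":0},{"tx":2,"ty":30,"tz":0,"spin":-0.02,"grip":0},{"tx":3,"ty":30,"tz":0,"spin":-0.02,"grip":0},{"tx":3,"ty":30,"tz":0,"spin":-0.02,"grip":0},{"tx":3,"ty":30,"tz":0,"spin":-0.02,"grip":0},{"tx":3,"ty":30,"tz":0,"spin":-0.02,"grip":0},{"tx":3,"ty":28,"tz":0,"spin":-0.03,"grip":0},{"tx":3,"ty":26,"tz":0,"spin":-0.03,"grip":0},{"tx":3,"ty":24,"tz":0,"spin":-0.02,"grip":0},{"tx":3,"ty":18,"tz":0,"spin":-0.02,"grip":0}]'
python3 - <<'E'
from h import *
st=readout.state()
M=R.from_rotvec(st['orientation']).as_matrix();print(st['eef_pos'],np.arctan2(M[1,2],M[0,2]))
E
```

```text
clock: 13.93
eef_pos: [0.457, -0.0404, 0.099]
orientation: [-1.244, 1.187, 1.247]
ft_force: [0.2, -0.3, -2.5]
grip_width: 0.0489
clock: 14.77
eef_pos: [0.4843, 0.2345, 0.0987]
orientation: [-1.083, 1.286, 1.085]
ft_force: [0.6, -1.0, -2.8]
grip_width: 0.0489
[0.48430648 0.23453253 0.09873671] 1.4020355568442697
```

```bash
python3 -m crank '[{"tx":0,"ty":15,"tz":0,"spin":0,"grip":0},{"tx":0,"ty":15,"tz":0,"spin":0,"grip":0},{"tx":0,"ty":10,"tz":0,"spin":0,"grip":0},{"tx":0,"ty":5,"tz":0,"spin":0,"grip":0},{"tx":0,"ty":0,"tz":0,"spin":0,"grip":0}]'
python3 - <<'E'
from h import *
st=readout.state();m=cam('wrist')
im=viewer.get_image('wrist');cv2.imwrite('pics/w12.png',im[:,:,::-1]);np.savez('w12.npz',**m)
im=viewer.get_image('top');crop(im,150,110,310,270,4,'pics/t12.png')
M=R.from_rotvec(st['orientation']).as_matrix();print(st['eef_pos'],np.arctan2(M[1,2],M[0,2]))
E
```

```text
clock: 15.18
eef_pos: [0.4847, 0.2783, 0.0993]
orientation: [-1.085, 1.285, 1.085]
ft_force: [0.1, 0.7, -1.3]
grip_width: 0.0488
[0.48470331 0.27825746 0.09928981] 1.4029826216730723
```

View pics/w12.png

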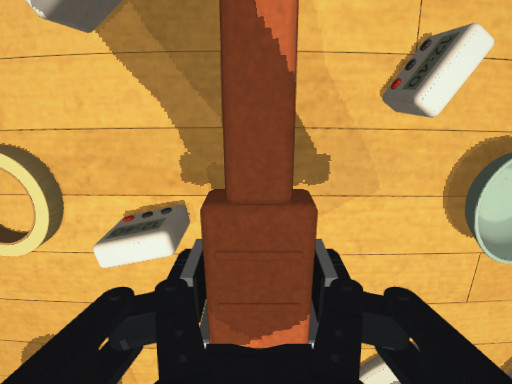

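View pics/t12.png

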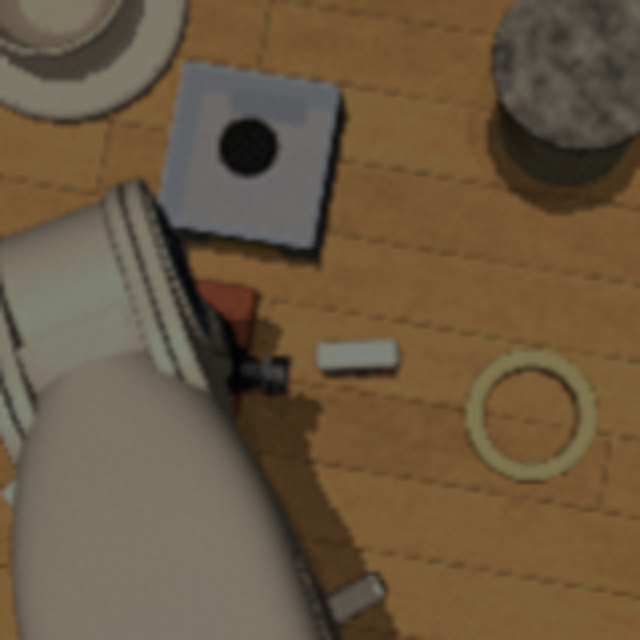

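```bash
python3 -m crank '[{"tx":2,"ty":5,"tz":0,"spin":0.007,"grip":0},{"tx":0,"ty":4,"tz":-10,"spin":0,"grip":0},{"tx":0,"ty":0,"tz":-18,"spin":0,"grip":0},{"tx":0,"ty":0,"tz":-20,"spin":0,"grip":0},{"tx":0,"ty":0,"tz":-20,"spin":0,"grip":0},{"tx":0,"ty":0,"tz":-18,"spin":0,"grip":0},{"tx":0,"ty":0,"tz":-14,"spin":0,"grip":0},{"tx":0,"ty":0,"tz":-10,"spin":0,"grip":0},{"tx":0,"ty":0,"tz":-5,"spin":0,"grip":0},{"tx":0,"ty":0,"tz":0,"spin":0,"grip":0}]'
python3 - <<'E'
from h import *
st=readout.state();m=cam('wrist')
im=viewer.get_image('side');crop(im,190,120,350,280,4,'pics/s13.png')
M=R.from_rotvec(st['orientation']).as_matrix();print(st['eef_pos'],np.arctan2(M[1,2],M[0,2]))
E
```

```text
clock: 16.12
eef_pos: [0.4866, 0.2864, -0.0161]
orientation: [-1.089, 1.283, 1.09]
ft_force: [-0.5, 0.2, -3.2]
grip_width: 0.0492
[ 0.48662291  0.28644922 -0.01614167] 1.4087707648200976
```

View pics/s13.png

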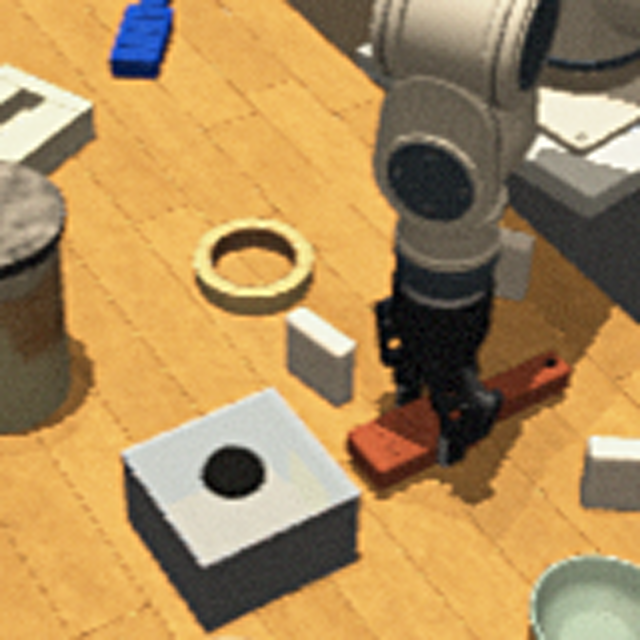

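```bash
python3 -m crank '[{"tx":0,"ty":2,"tz":-3,"spin":0,"grip":0},{"tx":0,"ty":0,"tz":-2,"spin":0,"grip":0},{"tx":0,"ty":0,"tz":-2,"spin":0,"grip":0},{"tx":0,"ty":0,"tz":0,"spin":0,"grip":0},{"tx":0,"ty":0,"tz":0,"spin":0,"grip":0}]'
python3 -m crank '[{"tx":0,"ty":0,"tz":-2,"spin":0,"grip":0},{"tx":0,"ty":0,"tz":0,"spin":0,"grip":0},{"tx":0,"ty":0,"tz":0,"spin":0,"grip":0}]'
```

```text
clock: 16.58
eef_pos: [0.4871, 0.2888, -0.0219]
orientation: [-1.089, 1.281, 1.089]
ft_force: [-0.7, -0.0, -3.1]
grip_width: 0.0494
clock: 16.83
eef_pos: [0.4871, 0.2887, -0.024]
orientation: [-1.089, 1.281, 1.089]
ft_force: [-0.1, 0.8, -3.6]
grip_width: 0.0486
```

```bash
python3 -m crank '[{"tx":0,"ty":0,"tz":-1.5,"spin":0,"grip":0},{"tx":0,"ty":0,"tz":0,"spin":0,"grip":0},{"tx":0,"ty":0,"tz":0,"spin":0,"grip":0}]'
```

```text
clock: 17.08
eef_pos: [0.487, 0.2887, -0.0256]
orientation: [-1.089, 1.282, 1.089]
ft_force: [-0.6, -0.2, -3.4]
grip_width: 0.0493
```

```bash
python3 -m crank '[{"tx":0,"ty":0,"tz":-1,"spin":0,"grip":0},{"tx":0,"ty":0,"tz":0,"spin":0,"grip":0},{"tx":0,"ty":0,"tz":0,"spin":0,"grip":0}]'
```

```text
clock: 17.33
eef_pos: [0.4871, 0.2888, -0.0265]
orientation: [-1.089, 1.281, 1.089]
ft_force: [0.8, -0.7, -2.1]
grip_width: 0.0489
```

```bash
python3 -m crank '[{"tx":0,"ty":0,"tz":-1,"spin":0,"grip":0},{"tx":0,"ty":0,"tz":0,"spin":0,"grip":0},{"tx":0,"ty":0,"tz":0,"spin":0,"grip":0}]'
```

```text
clock: 17.58
eef_pos: [0.4872, 0.2888, -0.0266]
orientation: [-1.089, 1.281, 1.089]
ft_force: [-2.2, -1.8, 8.4]
grip_width: 0.049
```

```bash
python3 -m crank '[{"tx":0,"ty":0,"tz":0,"spin":0,"grip":0.65},{"tx":0,"ty":0,"tz":0,"spin":0,"grip":0.85},{"tx":0,"ty":0,"tz":0,"spin":0,"grip":0.85},{"tx":0,"ty":0,"tz":0,"spin":0,"grip":0.85},{"tx":0,"ty":0,"tz":5,"spin":0,"grip":0.85},{"tx":0,"ty":0,"tz":15,"spin":0,"grip":0.85},{"tx":0,"ty":0,"tz":25,"spin":0,"grip":0.85},{"tx":-10,"ty":2,"tz":35,"spin":0,"grip":0.85},{"tx":-25,"ty":4,"tz":35,"spin":0,"grip":1},{"tx":-35,"ty":6,"tz":35,"spin":0,"grip":1}]'
python3 -m crank '[{"tx":-30,"ty":5,"tz":30,"spin":0,"grip":1},{"tx":-8,"ty":1,"tz":0,"spin":0,"grip":1},{"tx":0,"ty":0,"tz":0,"spin":0,"grip":1}]'
python3 - <<'E'
from h import *
st=readout.state();m=cam('wrist')
im=viewer.get_image('wrist');cv2.imwrite('pics/w14.png',im[:,:,::-1]);np.savez('w14.npz',**m)
M=R.from_rotvec(st['orientation']).as_matrix();print(st['eef_pos'],np.arctan2(M[1,2],M[0,2]),st['qpos'])
E
```

```text
clock: 18.42
eef_pos: [0.4243, 0.2995, 0.1175]
orientation: [-1.088, 1.281, 1.087]
ft_force: [0.3, 0.5, 0.8]
grip_width: 0.0855
clock: 18.67
eef_pos: [0.3854, 0.3062, 0.1469]
orientation: [-1.091, 1.277, 1.09]
ft_force: [0.4, 0.7, -0.1]
grip_width: 0.0857
[0.38539305 0.30624102 0.14690589] 1.4109615912627156 [ 5.00688127e-01  1.83517046e-01 -2.28767880e-01  1.15468217e+00
  1.58011690e-04  6.60526786e-01]
```

View pics/w14.png

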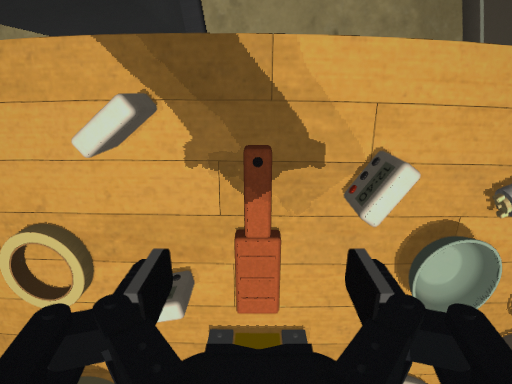

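Run:
```python
from h import *
im=cv2.imread('pics/w14.png')[:,:,::-1]
crop(im,190,130,330,360,2.6,'pics/w14c.png')
crop(im,195,300,325,360,6,'pics/w14d.png')
```

```text
(no output)
```

View pics/w14c.png

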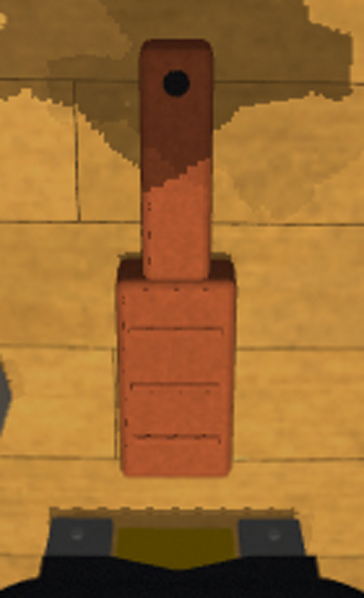

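View pics/w14d.png

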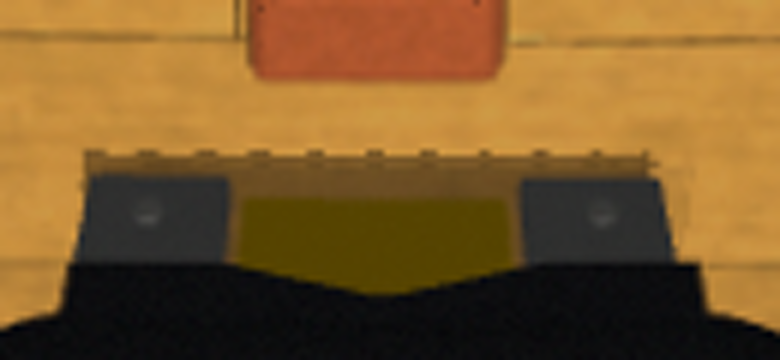

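Run:
```python
from h import *
m=dict(np.load('w14.npz'));D=lambda p:(np.array(p)+.5)/6-.5+[195,300]
C=lambda p:(np.array(p)+.5)/2.6-.5+[190,130]
H=onz(m,D([(90,175),(660,179),(231,177),(520,178)]),0)
d=H[1]-H[0];yaw=np.arctan2(d[1],d[0])-np.pi/2;print(H.round(4),np.linalg.norm(d),'yaw',yaw,(H[0]+H[1])/2,(H[2]+H[3])/2)
P=onz(m,C([(122,475),(232,475),(117,281),(236,281),(143,40),(211,40),(176,83)]),.026);print(P.round(4))
a=(P[0]+P[1])/2;b=(P[2]+P[3])/2;c=(P[4]+P[5])/2
print('yaw',np.arctan2(*(a-c)[[1,0]]),np.linalg.norm(a-c),np.linalg.norm(P[1]-P[0]))
e=(a-c)/np.linalg.norm(a-c);O=a-.065*e;print('origin',O,c+.13*e)
o=(H[0]+H[1]+H[2]+H[3])/4
for y in (yaw,-.161):
  ex=np.array([np.cos(y),np.sin(y),0]);ey=np.array([-ex[1],ex[0],0])
  print([( (p-o)@ex,(p-o)@ey) for p in (a,b,c)])
```

```text
[[0.5858 0.2089 0.    ]
 [0.6069 0.3311 0.    ]
 [0.591  0.2392 0.    ]
 [0.6014 0.301  0.    ]] 0.1239378171183475 yaw -0.17030351074389216 [0.5963494  0.27000635 0.        ] [0.59619704 0.27010122 0.        ]
[[0.5437 0.2544 0.026 ]
 [0.5517 0.3031 0.026 ]
 [0.448  0.2703 0.026 ]
 [0.4557 0.3178 0.026 ]
 [0.3532 0.2976 0.026 ]
 [0.3572 0.3222 0.026 ]
 [0.371  0.307  0.026 ]]
yaw -0.1604488352587955 0.19500034816392223 0.04928476614577584
origin [0.48353826 0.28912796 0.026     ] [0.48353791 0.28912801 0.026     ]
[(np.float64(-0.04933994097098329), np.float64(0.00033228609168801)), (np.float64(-0.14639216792209317), np.float64(-0.0008217584672205887)), (np.float64(-0.24433082051830907), np.float64(-0.001589347955466337))]
[(np.float64(-0.04933471428676109), np.float64(0.0007912997602022077)), (np.float64(-0.14639347758633425), np.float64(0.0005402185559783144)), (np.float64(-0.24433503283183042), np.float64(0.0006838224492132744))]
```

```bash
python3 -m crank '[{"tx":-4,"ty":0,"tz":-10,"spin":0,"grip":0.7},{"tx":-4,"ty":0,"tz":-20,"spin":0,"grip":0.7},{"tx":0,"ty":0,"tz":-25,"spin":0,"grip":0.7},{"tx":0,"ty":0,"tz":-25,"spin":0,"grip":0.7},{"tx":0,"ty":0,"tz":-25,"spin":0,"grip":0.7},{"tx":0,"ty":0,"tz":-20,"spin":0,"grip":0.7},{"tx":0,"ty":0,"tz":-15,"spin":0,"grip":0.7},{"tx":0,"ty":0,"tz":-10,"spin":0,"grip":0.7},{"tx":0,"ty":0,"tz":0,"spin":0,"grip":0.7}]'
python3 - <<'E'
from h import *
st=readout.state();m=cam('wrist')
im=viewer.get_image('wrist');cv2.imwrite('pics/w15.png',im[:,:,::-1]);np.savez('w15.npz',**m)
M=R.from_rotvec(st['orientation']).as_matrix();print(st['eef_pos'],np.arctan2(M[1,2],M[0,2]),st['grip_width'])
E
```

```text
clock: 19.47
eef_pos: [0.3776, 0.3041, -0.0087]
orientation: [-1.089, 1.288, 1.09]
ft_force: [-0.1, 0.5, 0.9]
grip_width: 0.0596
[ 0.37761317  0.30411659 -0.00865375] 1.4080076199804146 0.059587905907960856
```

View pics/w15.png

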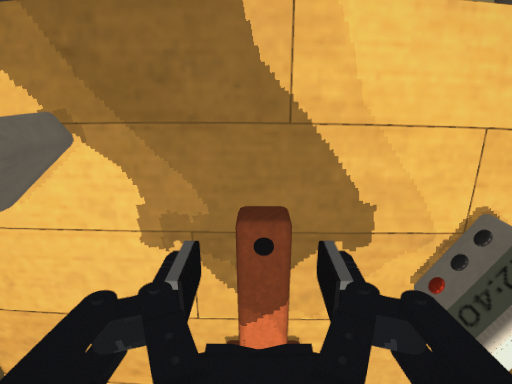

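```bash
python3 -m crank '[{"tx":0,"ty":2,"tz":-5,"spin":0.002,"grip":0.7},{"tx":0,"ty":0,"tz":-4,"spin":0,"grip":0.7},{"tx":0,"ty":0,"tz":-3,"spin":0,"grip":0.7},{"tx":0,"ty":0,"tz":0,"spin":0,"grip":0.7}]'
python3 -m crank '[{"tx":0,"ty":0,"tz":0,"spin":0,"grip":0.5},{"tx":0,"ty":0,"tz":0,"spin":0,"grip":0.35},{"tx":0,"ty":0,"tz":0,"spin":0,"grip":0.2},{"tx":0,"ty":0,"tz":0,"spin":0,"grip":0},{"tx":0,"ty":0,"tz":0,"spin":0,"grip":0},{"tx":0,"ty":0,"tz":0,"spin":0,"grip":0}]'
```

```text
clock: 19.85
eef_pos: [0.3784, 0.3074, -0.0176]
orientation: [-1.091, 1.281, 1.091]
ft_force: [0.6, 0.4, -0.4]
grip_width: 0.0595
clock: 20.35
eef_pos: [0.3787, 0.3076, -0.0166]
orientation: [-1.091, 1.28, 1.09]
ft_force: [-1.2, -1.0, 4.7]
grip_width: 0.0263
```

```bash
python3 -m crank '[{"tx":5,"ty":-0.8,"tz":0.5,"spin":0,"grip":0},{"tx":10,"ty":-1.6,"tz":0,"spin":0,"grip":0},{"tx":10,"ty":-1.7,"tz":0,"spin":0,"grip":0},{"tx":10,"ty":-1.7,"tz":0,"spin":0,"grip":0},{"tx":5,"ty":-0.8,"tz":0,"spin":0,"grip":0},{"tx":0,"ty":0,"tz":0,"spin":0,"grip":0}]'
python3 - <<'E'
from h import *
st=readout.state();m=cam('wrist')
im=viewer.get_image('wrist');cv2.imwrite('pics/w16.png',im[:,:,::-1]);np.savez('w16.npz',**m)
im=viewer.get_image('side');crop(im,190,130,350,290,4,'pics/s16.png')
im=viewer.get_image('top');crop(im,150,110,310,270,4,'pics/t16.png')
M=R.from_rotvec(st['orientation']).as_matrix();print(st['eef_pos'],np.arctan2(M[1,2],M[0,2]),st['grip_width'])
E
```

```text
clock: 20.85
eef_pos: [0.4208, 0.3008, -0.0166]
orientation: [-1.09, 1.28, 1.089]
ft_force: [2.3, -0.2, 0.3]
grip_width: 0.0265
[ 0.42077275  0.30075933 -0.01661721] 1.409762501671479 0.026548399814338503
```

View pics/s16.png

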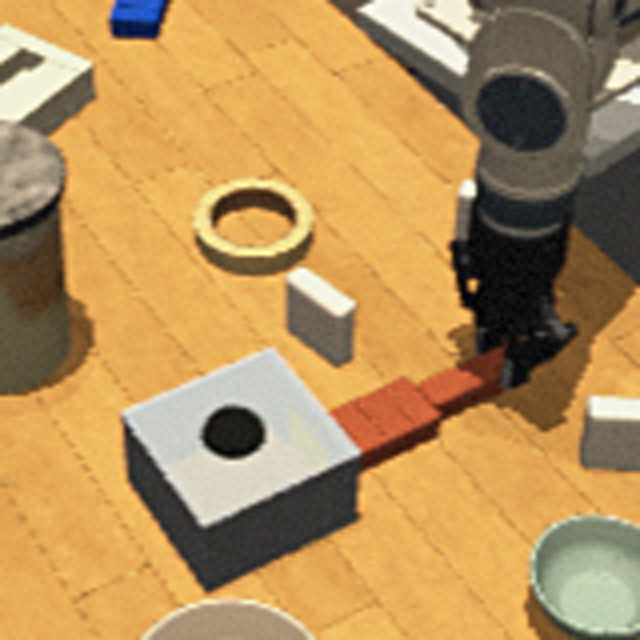

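View pics/t16.png

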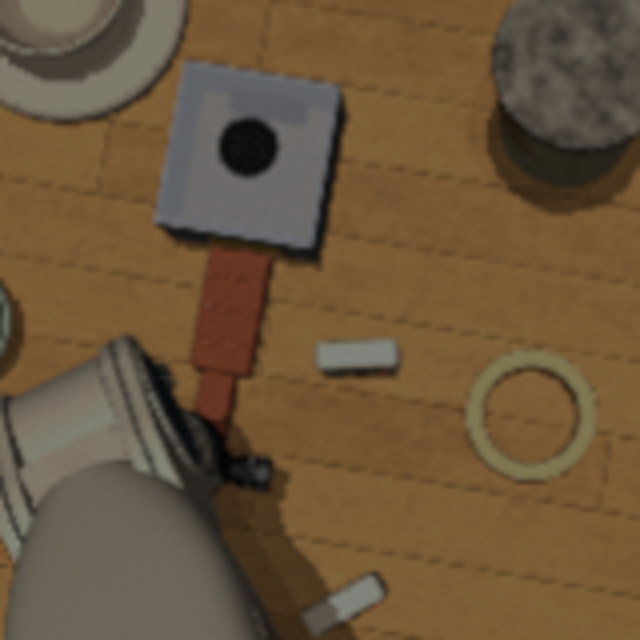

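```bash
python3 -m crank '[{"tx":5,"ty":-0.8,"tz":0,"spin":-0.002,"grip":0},{"tx":8,"ty":-1.3,"tz":0,"spin":-0.002,"grip":0},{"tx":8,"ty":-1.3,"tz":0,"spin":0,"grip":0},{"tx":8,"ty":-1.3,"tz":0,"spin":0,"grip":0},{"tx":8,"ty":-1.3,"tz":0,"spin":0,"grip":0},{"tx":8,"ty":-1.3,"tz":0,"spin":0,"grip":0},{"tx":5,"ty":-0.8,"tz":0,"spin":0,"grip":0},{"tx":0,"ty":0,"tz":0,"spin":0,"grip":0}]'
python3 - <<'E'
from h import *
st=readout.state();m=cam('wrist')
im=viewer.get_image('side');crop(im,190,130,350,290,4,'pics/s17.png')
im=viewer.get_image('top');crop(im,150,110,310,270,4,'pics/t17.png')
M=R.from_rotvec(st['orientation']).as_matrix();print(st['eef_pos'],np.arctan2(M[1,2],M[0,2]),st['grip_width'])
E
```

```text
clock: 21.67
eef_pos: [0.4681, 0.2929, -0.0166]
orientation: [-1.087, 1.283, 1.089]
ft_force: [-2.0, 1.2, 6.1]
grip_width: 0.0269
[ 0.46812956  0.2929036  -0.0166374 ] 1.4073178515332045 0.026878342721153286
```

View pics/s17.png

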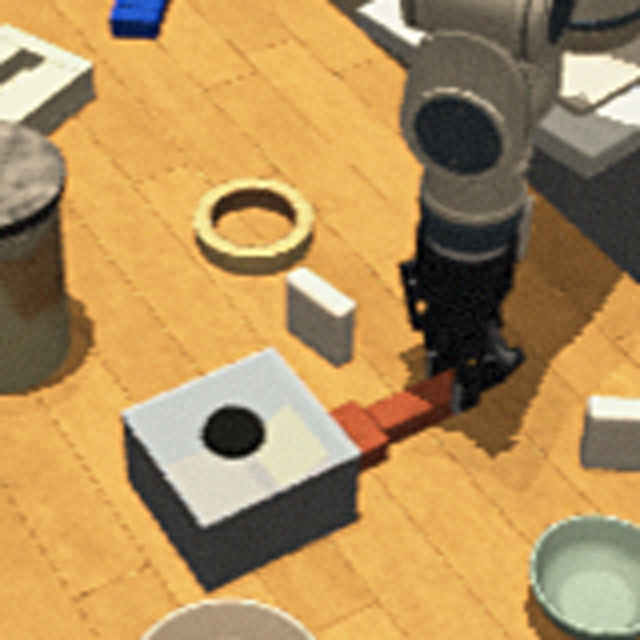

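View pics/t17.png

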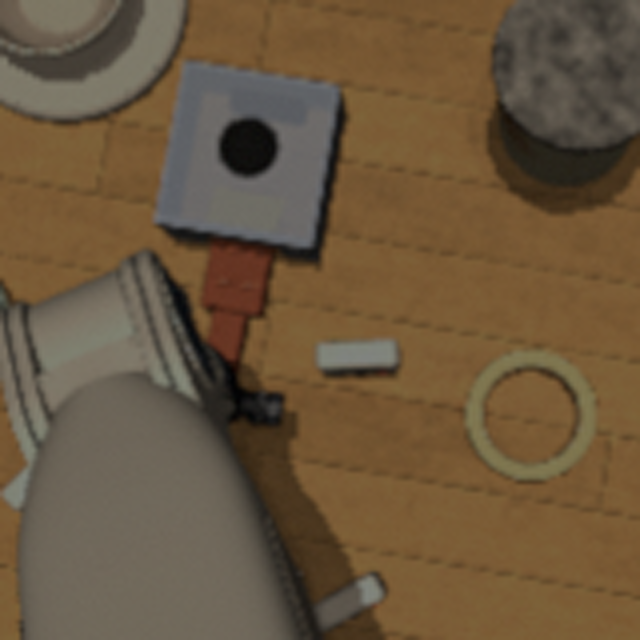

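```bash
python3 -m crank '[{"tx":5,"ty":-0.8,"tz":0,"spin":0,"grip":0},{"tx":8,"ty":-1.3,"tz":0,"spin":0,"grip":0},{"tx":8,"ty":-1.3,"tz":0,"spin":0,"grip":0},{"tx":8,"ty":-1.3,"tz":0,"spin":0,"grip":0},{"tx":8,"ty":-1.3,"tz":0,"spin":0,"grip":0},{"tx":8,"ty":-1.3,"tz":0,"spin":0,"grip":0},{"tx":5,"ty":-0.8,"tz":0,"spin":0,"grip":0},{"tx":0,"ty":0,"tz":0,"spin":0,"grip":0}]'
python3 -m crank '[{"tx":4,"ty":-0.7,"tz":0,"spin":0,"grip":0},{"tx":4,"ty":-0.6,"tz":0,"spin":0,"grip":0},{"tx":2,"ty":-0.3,"tz":0,"spin":0,"grip":0},{"tx":0,"ty":0,"tz":0,"spin":0,"grip":0}]'
```

```text
clock: 22.43
eef_pos: [0.5184, 0.2848, -0.0166]
orientation: [-1.087, 1.283, 1.089]
ft_force: [-2.9, 0.7, 5.7]
grip_width: 0.0265
clock: 22.77
eef_pos: [0.5274, 0.2833, -0.0166]
orientation: [-1.087, 1.283, 1.09]
ft_force: [-5.0, -0.6, 8.0]
grip_width: 0.0266
```

```bash
python3 -m crank '[{"tx":2,"ty":-0.3,"tz":0,"spin":0,"grip":0},{"tx":2,"ty":-0.3,"tz":0,"spin":0,"grip":0},{"tx":1,"ty":-0.2,"tz":0,"spin":0,"grip":0},{"tx":0,"ty":0,"tz":0,"spin":0,"grip":0}]'
python3 -m crank '[{"tx":1.5,"ty":-0.3,"tz":0,"spin":0,"grip":0},{"tx":0,"ty":0,"tz":0,"spin":0,"grip":0}]'
```

```text
clock: 23.1
eef_pos: [0.5307, 0.2828, -0.0166]
orientation: [-1.086, 1.285, 1.092]
ft_force: [-11.6, 2.2, 11.5]
grip_width: 0.0266
clock: 23.27
eef_pos: [0.5307, 0.2828, -0.0166]
orientation: [-1.085, 1.286, 1.094]
ft_force: [-19.3, 2.6, 16.6]
grip_width: 0.0269
```

```bash
python3 -m crank '[{"tx":1.5,"ty":-0.2,"tz":0,"spin":0,"grip":0},{"tx":0,"ty":0,"tz":0,"spin":0,"grip":0}]'
```

```text
clock: 23.43
eef_pos: [0.5306, 0.2828, -0.0167]
orientation: [-1.084, 1.288, 1.097]
ft_force: [-24.9, 3.4, 20.1]
grip_width: 0.0263
```

```bash
python3 -m crank '[{"tx":-2,"ty":0.3,"tz":0,"spin":0,"grip":0},{"tx":-2,"ty":0.3,"tz":0,"spin":0,"grip":0},{"tx":0,"ty":0,"tz":0,"spin":0,"grip":0}]'
python3 - <<'E'
from h import *
st=readout.state();m=cam('wrist')
im=viewer.get_image('wrist');cv2.imwrite('pics/w18.png',im[:,:,::-1]);np.savez('w18.npz',**m)
im=viewer.get_image('side');crop(im,200,170,330,290,6,'pics/s18.png')
M=R.from_rotvec(st['orientation']).as_matrix();print(st['eef_pos'],np.arctan2(M[1,2],M[0,2]),st['grip_width'])
E
```

```text
clock: 23.68
eef_pos: [0.5308, 0.2828, -0.0166]
orientation: [-1.087, 1.283, 1.09]
ft_force: [-7.8, 1.7, 7.9]
grip_width: 0.0268
[ 0.53077066  0.2827983  -0.01663657] 1.4080231673916352 0.026791581378773556
```

View pics/s18.png

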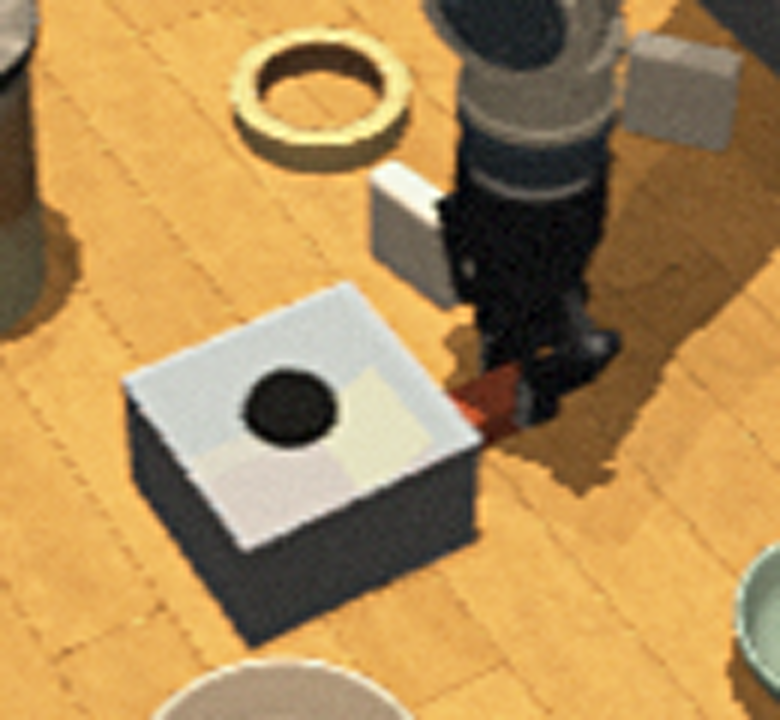

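View pics/w18.png

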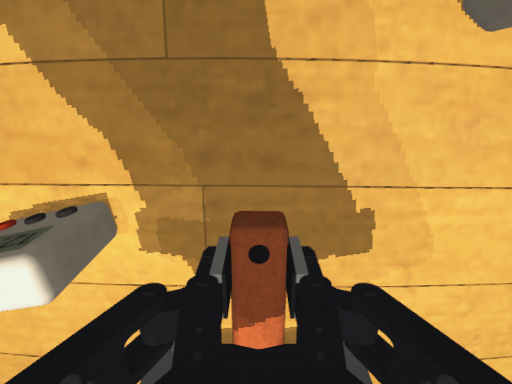

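Run:
```python
from h import *
m=dict(np.load('w18.npz'))
o=np.array([.5963,.27,0]);y=-.165;ex=np.array([np.cos(y),np.sin(y),0]);ey=np.array([-ex[1],ex[0],0])
for uv,z in (((258.5,254),.026),((258.5,211.5),0),((258.5,238),.026)):
  p=onz(m,[uv],z)[0];print(p.round(4),(p-o)@ex,(p-o)@ey)
# w15 check of dot before grasp
m=dict(np.load('w15.npz'));p=onz(m,[(264,246)],.026)[0];print('w15 dot',p,(p-o)@ex,(p-o)@ey)
m=dict(np.load('w14.npz'));p=onz(m,[(258,161.5)],.026)[0];print('w14 dot',p,(p-o)@ex,(p-o)@ey)
```

```text
[0.5236 0.2832 0.026 ] -0.07393190800716218 0.0011025230525063432
[0.5127 0.285  0.    ] -0.08490177819580362 0.0010688041764696165
[0.5153 0.2846 0.026 ] -0.08225492111080002 0.001082305598236515
w15 dot [0.3709771  0.30731953 0.026     ] -0.2283924663758704 -0.00019713888726200675
w14 dot [0.37102355 0.30756364 0.026     ] -0.22838674518112134 5.1284622584575906e-05
```

```bash
python3 -m crank '[{"tx":0,"ty":0,"tz":0,"spin":0,"grip":0.45},{"tx":0,"ty":0,"tz":0,"spin":0,"grip":0.6},{"tx":0,"ty":0,"tz":0,"spin":0,"grip":0.6},{"tx":0,"ty":0,"tz":0,"spin":0,"grip":0.6},{"tx":0,"ty":0,"tz":5,"spin":0,"grip":0.6},{"tx":0,"ty":0,"tz":10,"spin":0,"grip":0.6},{"tx":0,"ty":0,"tz":20,"spin":0,"grip":0.6},{"tx":-5,"ty":0,"tz":30,"spin":0,"grip":0.6},{"tx":-15,"ty":0,"tz":35,"spin":0,"grip":0.6},{"tx":-20,"ty":0,"tz":35,"spin":0,"grip":0.6}]'
python3 -m crank '[{"tx":-25,"ty":0,"tz":20,"spin":0,"grip":0.6},{"tx":-25,"ty":0,"tz":10,"spin":0,"grip":0.6},{"tx":-20,"ty":0,"tz":0,"spin":0,"grip":0.6},{"tx":0,"ty":0,"tz":0,"spin":0,"grip":0.6}]'
python3 - <<'E'
from h import *
st=readout.state();m=cam('wrist')
im=viewer.get_image('wrist');cv2.imwrite('pics/w19.png',im[:,:,::-1]);np.savez('w19.npz',**m)
im=viewer.get_image('side');crop(im,190,130,350,290,4,'pics/s19.png')
im=viewer.get_image('top');crop(im,150,110,310,270,4,'pics/t19.png')
print(st['eef_pos'])
E
```

```text
clock: 24.62
eef_pos: [0.4927, 0.2821, 0.12]
orientation: [-1.087, 1.283, 1.087]
ft_force: [-0.6, 0.7, -0.3]
grip_width: 0.0511
clock: 24.95
eef_pos: [0.4196, 0.2825, 0.1506]
orientation: [-1.089, 1.28, 1.088]
ft_force: [0.0, -0.4, 0.6]
grip_width: 0.0515
[0.4196478  0.28246689 0.15060867]
```

View pics/w19.png

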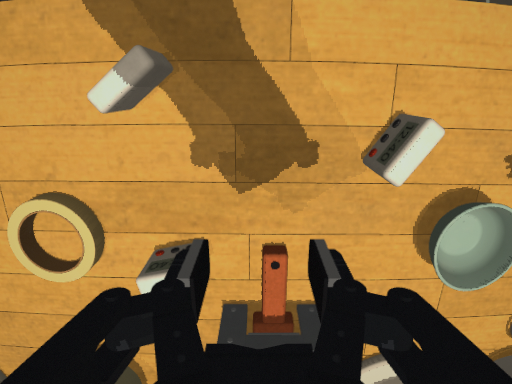

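View pics/s19.png

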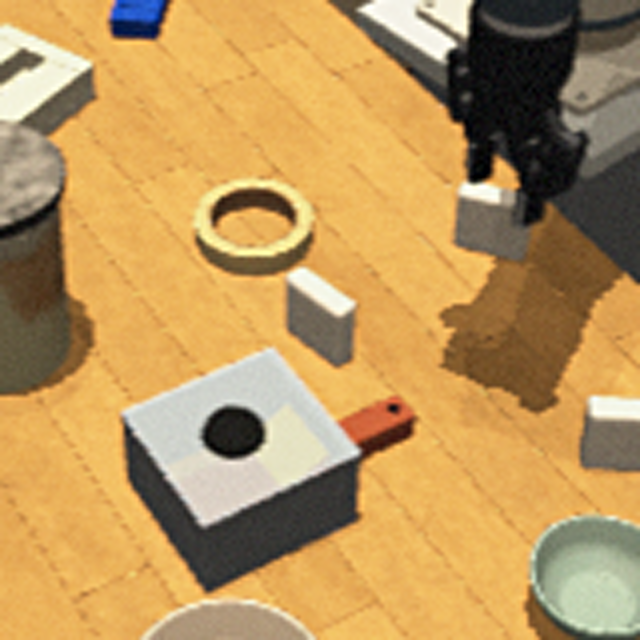

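View pics/t19.png

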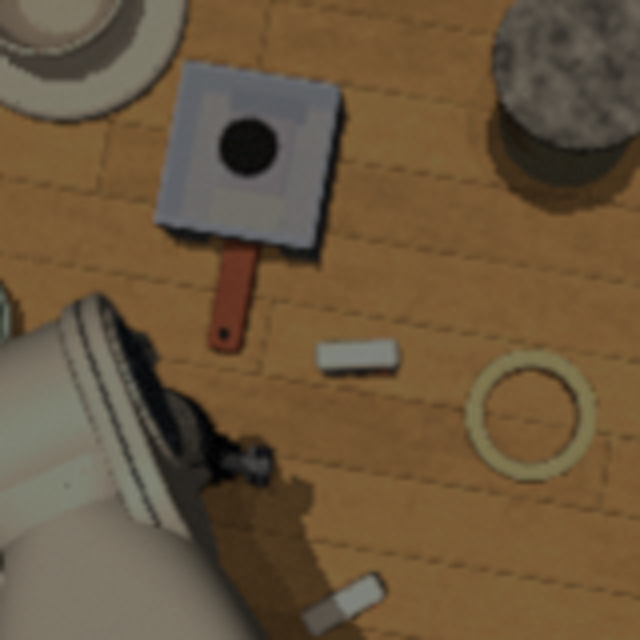

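Run:
```python
from h import *
im=cv2.imread('pics/w19.png')[:,:,::-1]
crop(im,205,230,335,350,6,'pics/w19c.png')
```

```text
(no output)
```

View pics/w19c.png

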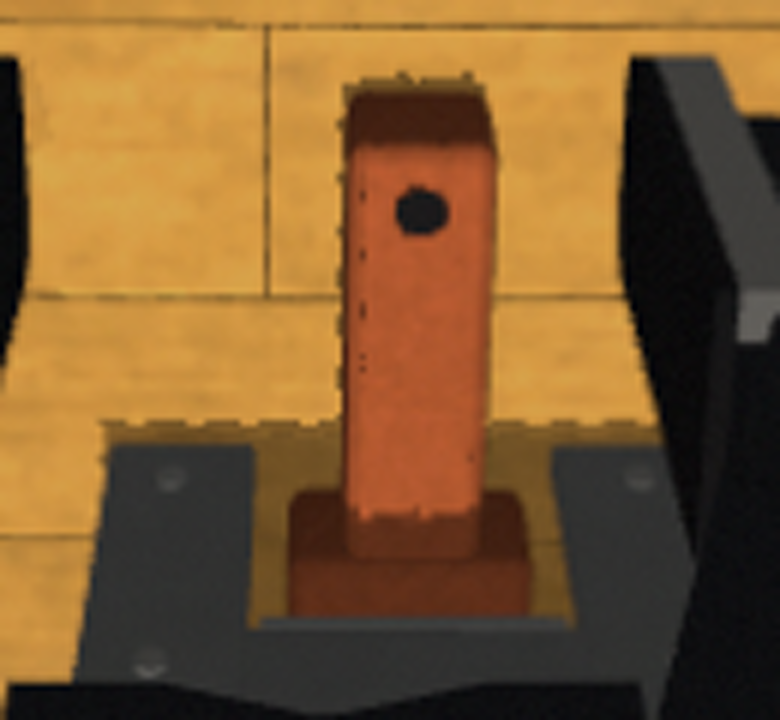

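Run:
```python
from h import *
m=dict(np.load('w19.npz'));D=lambda p:(np.array(p)+.5)/6-.5+[205,230]
P=onz(m,D([(417,92),(108,446),(252,446),(553,446),(290,492),(522,492)]),0);print(P.round(4))
o=(P[2]+P[3])/2;y=-.165;ex=np.array([np.cos(y),np.sin(y),0]);ey=np.array([-ex[1],ex[0],0])
print(o,[((p-o)@ex,(p-o)@ey) for p in P])
Q=onz(m,D([(420,148),(421,212)]),.026);print([((p-o)@ex,(p-o)@ey) for p in Q])
t=cam('top')
# timer top
T=onz(m,[(412,152)],.064);print('timer',T,(T-o)@ex,(T-o)@ey)
print(readout.state()['clock'])
im=viewer.get_image('top');cv2.imwrite('pics/t20.png',im[:,:,::-1])
a=cv2.cvtColor(im,cv2.COLOR_RGB2GRAY).astype(int);b=cv2.cvtColor(cv2.imread('pics/top0.png'),cv2.COLOR_BGR2GRAY).astype(int)
for n,(x,yy,r) in dict(bowl=(137,191,18),tape=(283,214,19),tub=(296,125,24),t2=(239,199,12)).items():
  print(n,np.abs(a-b)[yy-r:yy+r,x-r:x+r].mean())
```

```text
[[0.5131 0.2851 0.    ]
 [0.5859 0.2085 0.    ]
 [0.5907 0.2386 0.    ]
 [0.6012 0.3013 0.    ]
 [0.6039 0.2445 0.    ]
 [0.6121 0.2934 0.    ]]
[0.59597509 0.26996361 0.        ] [(np.float64(-0.0842701538550255), np.float64(0.001300826347152292)), (np.float64(0.00018187728137701128), np.float64(-0.06226647752677938)), (np.float64(-3.0319768785949017e-05), np.float64(-0.03181563697796661)), (np.float64(3.0319768785944457e-05), np.float64(0.03181563697796664)), (np.float64(0.011982931912169655), np.float64(-0.02383757007414493)), (np.float64(0.01205078231509152), np.float64(0.025752656523107334))]
[(np.float64(-0.08683555795342555), np.float64(0.0005211118028735423)), (np.float64(-0.073442716425027), np.float64(0.0009835527984941312))]
timer [[0.41018004 0.41721844 0.064     ]] [-0.2074586] [0.1147376]
25.1
bowl 7.9621913580246915
tape 2.148891966759003
tub 1.7165798611111112
t2 2.0659722222222223
```

View pics/t20.png

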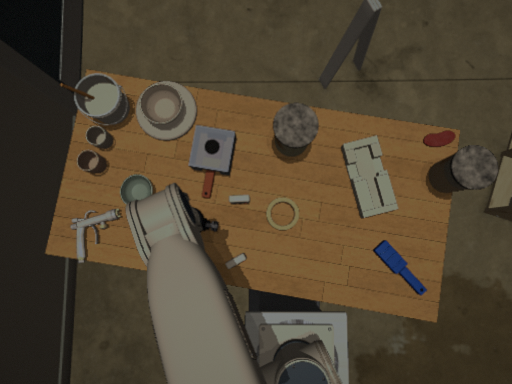

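Run:
```python
from station import order
print(order.finish_job())
```

```text
the job is handed in; nothing more can be done
None
```

The job is handed in after about 25 s of the 64 s allowed. The paddle is in the hood, ribs up and blade first, with only its tail sticking out.

**What I did**
- I stood the leftmost timer upright about 115 mm to the left of the hood's axis and 207 mm in front of it.
- I lifted the terracotta paddle straight out by the notches and laid it flat in front of the flap. I let go, took it again by the tail and pushed until the stop resisted at about 25 N.
- Then I opened the jaws and backed away.

**Last checks**
- **Paddle seated:** the tail end measures 84–87 mm out, where home is 85. The paddle is about 1 mm off the axis.
- **Flap:** it is swung up and in, with the blade inside the opening.
- **Other things:** the tape, the glaze tub and the other timer look unchanged in the top picture. The bowl's picture differs slightly, which I put down to the arm and its shadow, and it appears to be in its place.

**What failed or disagreed**
- **First grip missed:** on the first try at the mould the jaws shut on top of the blade, pressing with about 11 N. The fingertips sit about 26 mm behind the reported tool point, so I went deeper. The paddle was not moved by this.
- **Push length:** it came out about 5 mm shorter than I first estimated, because in that picture I had taken the bottom edge of the tail end for its top edge.
- **Camera views:** the top and wrist cameras disagreed by 3–5 mm, so I relied on the wrist camera.

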